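# Stamp the gauge marks on a plastic tensile bar

### The job

Ink the long bench marker on the stamp pad, then stamp its two gauge marks squarely across the narrow middle of the dumbbell-shaped test bar on the dark steel block, centred on the bar: press straight down with even, moderate force so that both sprung blades sink in, hold it still for a moment, and lift straight off without sliding the marker or shifting the bar. Then set the marker gently back upright in the steel tray and let go; leave the short marker and the other things on the bench where they are.

Things in the scene. Friction and masses are not known exactly. Their poses are not given: they have to be found in the camera images.
- marker: Long (50 mm gauge) bench marker: a 0.22 kg hand stamp standing in the tray on two blades, each with a 28 mm edge along its y, at x = +25 and -25 mm. Aluminium housing 72 x 34 mm (x, y) from z = 14 to 30 mm, black handle on top. Origin: midway between the marking edges at their height, springs out; z up. Its two ends are alike: a half turn makes no difference.
- grip (a point): Point on the long marker's axis, 60 mm above its origin, in the black handle: 48 mm long (marker x), 24 mm wide (marker y), from z = 30 to 82 mm, edges rounded. Pinch it here from above across its 24 mm width.
- blade_a (a joint): How far the long marker's blade at x = +25 mm is pushed up into the housing: 0 m out, 0.006 m at its stop. Each blade has its own spring: it starts to move at 1.5 N and meets its stop at 7.5 N, so the marker as a whole starts at 3 N, is half in at 9 N, fully in at 15 N. To take ink or to mark, both must be in by 1.5 mm or more.
- blade_b (a joint): The same for the blade at x = -25 mm; pressed level, both read alike.
- edge_a (a point): Middle of the marking edge of the blade at x = +25 mm of the long marker.
- edge_b (a point): Middle of the marking edge of the blade at x = -25 mm of the long marker.
- short_marker: The short (25 mm gauge) bench marker, also in the tray, either side: of the same build, materials and height (82 mm) but only 46 mm long (handle 30 mm long). Not used; to be left standing. Origin midway between its marking edges, z up.
- tray: Shallow stainless tray, fixed, 120 x 200 mm (x, y) outside, walls 3 mm thick and 14 mm high, inner floor 3 mm above the underside. The two markers stand in it about 94 mm apart along its y, either way round, their long sides roughly along its y. Origin: centre of the underside.
- ink_pad: Open stamp pad, fixed: grey case 118 x 78 mm (x, y), 12 mm high, with a dark felt 106 x 66 mm on it, firm and flat, its top 16 mm above the underside; the lid lies open on the table on its +y side. Origin: centre of the underside of the case. The middle of each marking edge must meet the felt at least 8 mm inside the felt's edge.
- pad_top (a point): Centre of the felt's top face, 16 mm above the table.
- block: Dark steel marking block, fixed, 200 x 46 x 12 mm (x, y, z), on which the test bar lies. Origin: centre of the underside.
- specimen: White plastic dumbbell test bar lying loose and flat on the block, about 15 g: 170 mm long (its x), 4 mm thick, ends 20 mm wide, straight narrow middle 80 x 10 mm. Origin: centre of the underside; top 4 mm above it, 16 mm above the table. The blades are to cross the narrow middle 25 mm either side of its centre, marker x along bar x (either way round).
- tweezers: Steel tweezers, 120 mm long, 8 mm high, lying on the table; a bystander. Origin: middle of the underside.
- pen: Grey felt pen, 135 mm long, 14 mm high, lying; a bystander.
- marked0: A test bar that already has its two dark marks, lying on the table; a bystander.
- marked1: Another bar already marked, lying on the table; a bystander.
- caliper: Digital caliper, 235 mm long, 14 mm high, lying beyond the block; a bystander.
- petri: Closed Petri dish, 90 mm across, 15 mm high; a bystander.
- refill: Small white ink bottle, 38 mm across, 75 mm tall, standing; a bystander.
There are look-alikes about, which are no part of the job. Leave any red look-alike of the ink_pad alone.

How it is judged:
On the way, in this order (a step that is already met when the one before it is completed fails the run):
1. the long marker is pressed level on the felt of the stamp pad, both blades on the felt and pushed in at least 1.5 mm, for 0.2 s (value of joint each of blade_a, blade_b above 0.0015 m and angle between marker's own z axis and vertical below 0.06 rad and contact force between marker and ink_pad above 4 N and x of edge_a in the frame of ink_pad between -0.045 and 0.045 m and y of edge_a in the frame of ink_pad between -0.025 and 0.025 m and x of edge_b in the frame of ink_pad between -0.045 and 0.045 m and y of edge_b in the frame of ink_pad between -0.025 and 0.025 m), for 0.2 s.
2. the long marker is pressed level on the test bar, both blades pushed in at least 1.5 mm, centred within 4 mm along the bar and 7 mm across it, square within 4 degrees, held for 0.4 s (value of joint each of blade_a, blade_b above 0.0015 m and angle between marker's own z axis and vertical below 0.06 rad and contact force between marker and specimen above 4 N and angle between the x axis of marker and the x axis of specimen, either way round below 0.07 rad and x of marker in the frame of specimen between -0.004 and 0.004 m and y of marker in the frame of specimen between -0.007 and 0.007 m), for 0.4 s.
3. the marker is lifted clear, more than 20 mm above the bar, which has stayed within 4 mm of where it lay (z of each of edge_a, edge_b in the frame of specimen above 0.024 m and distance of specimen from where it was at the start of the episode below 0.004 m), for 0.1 s.
At the end, for the whole second after the job is handed in: Long marker at rest, upright within 4 degrees, on the tray's floor, its origin within 50 mm (x) and 90 mm (y) of the tray's centre; test bar flat and still on the block within 4 mm of where it lay; short marker upright within 20 mm of its place (x of marker in the frame of tray between -0.05 and 0.05 m and y of marker in the frame of tray between -0.09 and 0.09 m and z of marker in the frame of tray below 0.007 m and angle between each of marker, short_marker's own z axis and vertical below 0.08 rad and linear speed of each of marker, specimen below 0.02 m/s and distance of specimen from where it was at the start of the episode below 0.004 m and angle between specimen's own z axis and vertical below 0.05 rad and distance of short_marker from where it was at the start of the episode below 0.02 m); the robot touches nothing.
It fails at once if the marker bears on the test bar (more than 1.5 N) while more than 6 mm off its centre along the bar, 9 mm across it, turned more than 6 degrees or tilted more than 6 degrees: a stray or smeared mark (contact force between marker and specimen above 1.5 N and (x of marker in the frame of specimen above 0.006 m or x of marker in the frame of specimen below -0.006 m or y of marker in the frame of specimen above 0.009 m or y of marker in the frame of specimen below -0.009 m or angle between the x axis of marker and the x axis of specimen, either way round above 0.105 rad or angle between marker's own z axis and vertical above 0.105 rad)).
It fails at once if the marker is forced onto the test bar with more than 25 N (contact force between marker and specimen above 25 N).
It fails at once if the marker is dropped or slammed into the tray (more than 25 N) (contact force between marker and tray above 25 N).
It fails at once if the short marker is pushed more than 30 mm from its place (distance of short_marker from where it was at the start of the episode above 0.03 m).
It fails at once if one of the other things on the bench is pushed more than 30 mm from its place (distance of any of tweezers, pen, marked0, marked1, caliper, petri, refill from where it was at the start of the episode above 0.03 m).
It also fails if it takes over 64 s, if anything falls off the work surface, if the arm or the gripper's body presses on something with over 40 N, if the wrist force passes 120 N, or if a joint passes its speed limit or range.

### The arm

A 6-joint arm with a two-finger parallel gripper is mounted at the origin on the work surface. World frame = base frame: x ahead of the robot, y to its left, z up, the work surface at z = 0. Lengths are in m, angles in rad, forces in N, time in s.
With the tool pointing down it reaches from about 0.225 to 0.875 m from the base axis. Payload 3.4 kg.
Tool frame: the origin (TCP) lies at the very end of the fingers, on their centre line; the grasp point (between the pads) lies 19 mm behind it; z points along the fingers, y is the direction in which the jaws open and shut (so a half turn about z gives the same grasp; the last joint's range is limited). The gripper opens to 85 mm and grips with 20 to 120 N. Pads are 22 mm wide; open, the fingers measure 114 mm over their backs; the gripper's body (76 mm by 85 mm) begins 54 mm behind the grasp point. The pads swing forward as they close: fully open they stand 13 mm farther back than shut.
Start: joints at [1.165, 0.276, 1.505, -0, 1.361, -0.121], TCP at [0.162, 0.552, 0.195] pointing down, gripper open.
Joint ranges: [-2.89, 2.89], [-0.75, 2.08], [0.22, 2.7], [-1.18, 4.32], [0.11, 2.71], [-2.7, 2.7]. Speed limits (rad/s): [2.57, 2.57, 3.14, 3.14, 3.14, 3.14].

### API

Orientations are given as a unit quaternion [w, x, y, z].
In Python, from rig import telemetry, optics, order gives the robot as it stands.
- The arm moves only by the shell command python3 -m creep 'ROWS' [FORCE]. ROWS is a JSON object of lists of equal length, an entry for each row: "slide": the shift along the world's x, y, z normalised to -1 to 1, where 1 is 0.15 m, a list of three; "twist": the turn, a rotation vector about the world's x, y, z normalised to -1 to 1, where 1 is 360 degrees, a list of three; "fingers": the gripper's target within -1 to 1 (fully open at 1, half-way at 0, shut at -1). A call has 1 to 20 rows; each row is the pose to reach, as a shift and turn from the pose commanded when the call began, turning the shorter way round; what a row does not reach only later rows make up. A row lasts 1/10 s, in which the tool goes at most 50 mm and 8.59 degrees, less where a joint would pass 70% of its speed; a pose out of reach is approached as far as the arm can. A call with a number of a shift or a turn outside -1 to 1 is refused whole. A call with a gripper value outside its range is refused whole. The fingers move at their own pace and stop on an object; FORCE is the grip in N (left out, the last holds). Time passes only in rows, so rows that repeat a pose let the fingers close. It gives the time, the measured TCP pose, the force and the opening at its end, in the units of the state.
- telemetry.get_state(): the state, without advancing time (a new reading comes with each control period).
- optics.get_image(name): name is "scene" or "top"; returns a dict with "img" (480x640x3 uint8, blue, green, red), "depth" (480x640 float32, m along the optical axis (not along the pixel's ray), 0 where there is no reading), "fovy" (degrees; the focal length in pixels is half the picture's height over the tangent of half this angle, whatever the lens; pixels are square), "cx", "cy" (the principal point, pixels), "world_from_camera" (4x4, takes a point from camera to world coordinates). Camera axes: x right, y down, z forward; pixel columns grow to the right and rows downward; lengths in m; the calibration is good to about 2 mm. A picture is of the moment at which its call begins.
- order.sign_off(): hands the job in, once; it reports no verdict.
The state is a dict: "clock": time; "qpos": joint angles; "qd": joint speeds; "effort": joint torques, N m; "position": TCP position; "ee_rot": TCP orientation; "contact_force": force on the tool from outside, world axes, zero at the start; "moment": the same for the moment, N m; "width": finger opening in m.
Only numpy, scipy, OpenCV 4.12 (cv2) and the standard library are available. Lean on these libraries where they do the work, as an engineer would, in place of code of your own. Each camera call takes 0.05 s, during which the arm holds its last target.

## Working session

There is one attempt and no reset: what is moved stays moved. The work goes in short steps, Python scripts to look and compute and a shell command to move; the robot and the scene stay as the last step left them, time stands still between calls to the robot, and variables do not carry over. Pictures are saved under pics/ and viewed, and the job is handed in when it is done.

```bash
ls; mkdir -p pics; cat > h.py <<'E'
import numpy as np, cv2
from rig import telemetry, optics, order
def grab(n):
    d=optics.get_image(n); np.savez('%s.npz'%n,**{k:np.array(v) for k,v in d.items()}); return d
def load(n): return dict(np.load('%s.npz'%n))
def P(d,u,v,z=None):
    f=240/np.tan(np.radians(float(d['fovy']))/2); T=np.array(d['world_from_camera'])
    r=np.array([(u-float(d['cx']))/f,(v-float(d['cy']))/f,1.])
    if z is None:
        return (T@np.r_[r*d['depth'][int(round(v)),int(round(u))],1])[:3]
    w=T[:3,:3]@r; o=T[:3,3]; return o+w*(z-o[2])/w[2]
def crop(d,u0,v0,u1,v1,s,name):
    cv2.imwrite(name,cv2.resize(d['img'][v0:v1,u0:u1],None,fx=s,fy=s,interpolation=cv2.INTER_CUBIC))
E
python3 - <<'E'
from h import *
print(telemetry.get_state())
for n in('top','scene'):
    d=grab(n); cv2.imwrite('pics/%s0.png'%n,d['img']); print(d['fovy'],d['cx'],d['cy'],d['world_from_camera'])
E
```

```text
pics
{'clock': 0.0, 'qpos': array([ 1.16502211e+00,  2.76598239e-01,  1.50614666e+00, -2.06621403e-05,
        1.36068312e+00, -1.20987294e-01]), 'qd': array([ 0.00265558, -0.00024821, -0.00057533, -0.00097378, -0.00142475,
        0.00054688]), 'effort': array([-9.81213743e-04, -4.16782308e+01, -2.45804322e+01, -4.37184708e-04,
        1.11668551e-02,  1.93038971e-06]), 'position': array([0.16131676, 0.55128605, 0.19403252]), 'ee_rot': array([-2.29161670e-04,  1.41910555e-01,  9.89879059e-01, -8.88666635e-04]), 'contact_force': array([ 0.58490811, -0.6045704 ,  0.50020298]), 'moment': array([-0.01471045,  0.00655127,  0.00359344]), 'width': 0.08555122963122597}
45.15083327462297 326.0747431652641 234.9122952438355 [[ 0.10196169 -0.97397368  0.20243293  0.37508022]
 [-0.99478318 -0.09917321  0.02389773  0.0157497 ]
 [-0.00319983 -0.20381353 -0.9790045   1.09909082]
 [ 0.          0.          0.          1.        ]]
55.636558203910965 318.5335935836748 244.50527446518745 [[ 0.59610261  0.57139022 -0.56406995  1.08736916]
 [ 0.80289635 -0.42803851  0.41489817 -0.33585211]
 [-0.0043749  -0.70021158 -0.71392199  0.70293359]
 [ 0.          0.          0.          1.        ]]
```

View pics/top0.png

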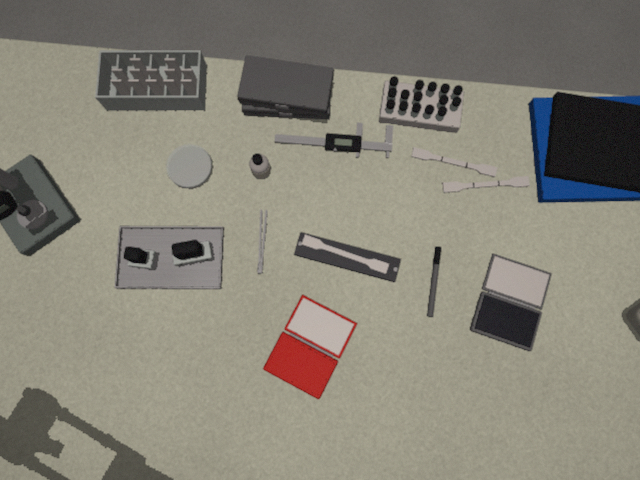

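View pics/scene0.png

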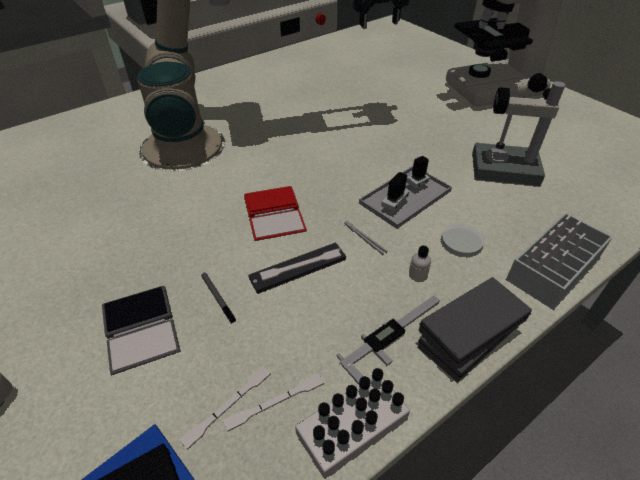

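The two candidates for the long marker are at top (190,250), which is longer, and (139,257), which is the short one. For the pad they are the grey one with dark felt at (506,320) and the red look-alike at (302,365). For the bar they are the one on the block at (345,255) and the two marked bars at (455,160) and (486,184). I choose (190,250), (506,320) and (345,255), and check them in close crops.

```bash
python3 - <<'E'
from h import *
d=load('top')
crop(d,110,220,230,295,6,'pics/c_tray.png'); crop(d,290,225,410,285,6,'pics/c_bar.png'); crop(d,460,250,560,355,5,'pics/c_pad.png')
s=load('scene'); crop(s,350,140,460,230,7,'pics/c_tray_s.png')
for p in [(188,245),(192,247),(345,255),(318,247),(506,320),(136,253),(165,280)]: print(p,P(d,*p).round(4))
E
```

```text
(188, 245) [0.5414 0.2845 0.0848]
(192, 247) [0.5378 0.2756 0.0894]
(345, 255) [0.5639 0.0024 0.0158]
(318, 247) [0.5742 0.0551 0.0152]
(506, 320) [ 0.4724 -0.3072  0.0147]
(136, 253) [0.5176 0.3745 0.0853]
(165, 280) [0.483  0.3395 0.0034]
```

View pics/c_tray.png

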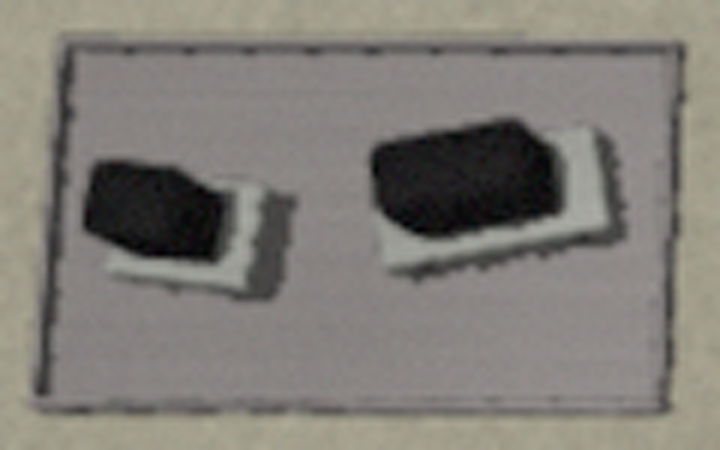

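View pics/c_bar.png

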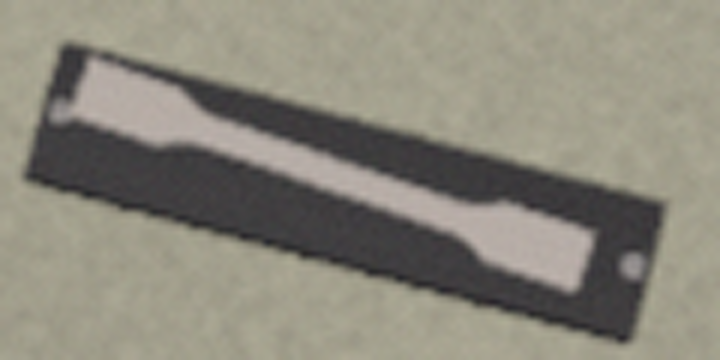

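View pics/c_pad.png

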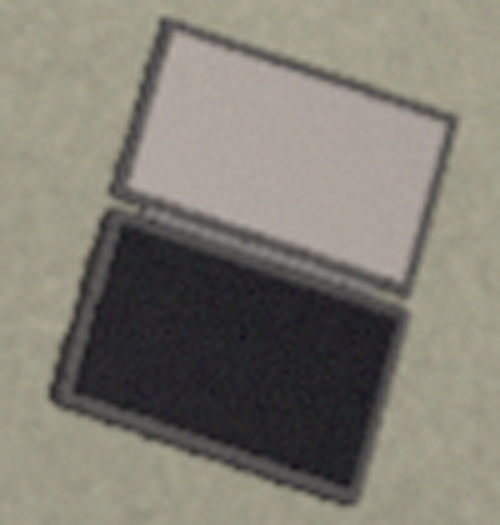

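View pics/c_tray_s.png

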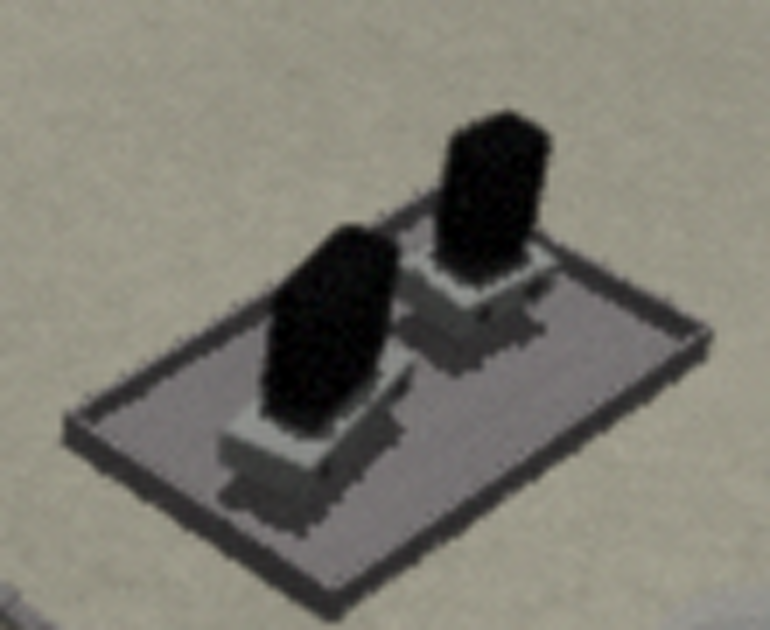

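The right-hand marker in the tray crop (housing about 37 px long against about 26 px) is the long one. The bar lies unmarked on the block, turned a little relative to it. The pad has a black felt in a grey case. Next I measure the poses.

```bash
cat >> h.py <<'E'
def cloud(d):
    f=240/np.tan(np.radians(float(d['fovy']))/2); T=np.array(d['world_from_camera'])
    v,u=np.mgrid[0:480,0:640]; Z=d['depth']
    p=np.stack([(u-d['cx'])/f*Z,(v-d['cy'])/f*Z,Z],-1)@T[:3,:3].T+T[:3,3]; p[Z==0]=np.nan; return p
def planar(d,mask,z):
    vv,uu=np.nonzero(mask); return np.array([P(d,u,v,z)[:2] for u,v in zip(uu,vv)])
def rect(xy):
    r=cv2.minAreaRect((xy*1000).astype(np.float32)); b=cv2.boxPoints(r)
    e=[b[1]-b[0],b[2]-b[1]]; L=[np.linalg.norm(a) for a in e]; i=int(L[1]>L[0]); a=np.degrees(np.arctan2(e[i][1],e[i][0]))
    return 'c',np.round(r[0],1),'L',round(float(L[i]),1),round(float(L[1-i]),1),'yaw',round((a+90)%180-90,1)
E
python3 - <<'E'
from h import *
d=load('top'); c=cloud(d); g=d['img'].max(2).astype(int)
V,U=np.mgrid[0:480,0:640]
# bar
blk=(U>293)&(U<403)&(V>230)&(V<284)
m=blk&(g>130)&(abs(c[...,2]-.016)<.004)
n,l,st,ce=cv2.connectedComponentsWithStats(m.astype(np.uint8)); 
for i in range(1,n):
    if st[i,4]<60: continue
    print(st[i]); xy=planar(d,l==i,.016); print('bar',rect(xy),xy.mean(0))
    q=xy-xy.mean(0); w,E=np.linalg.eigh(q.T@q); a=E[:,1]; print('pca yaw',np.degrees(np.arctan2(a[1],a[0])))
    t=q@a; s=q@np.array([-a[1],a[0]]); print('mid ext',(t.min()+t.max())/2,t.min(),t.max())
    k=abs(t)<.035; print('mid fit slope,off',np.polyfit(t[k],s[k],1),s[k].min(),s[k].max())
m=blk&(g<90); n,l,st,ce=cv2.connectedComponentsWithStats(m.astype(np.uint8)); i=1+st[1:,4].argmax(); print('block',rect(planar(d,l==i,.012)))
# pad
m=(U>465)&(U<550)&(V>288)&(V<352)&(g<55); n,l,st,ce=cv2.connectedComponentsWithStats(m.astype(np.uint8)); i=1+st[1:,4].argmax(); print('felt',rect(planar(d,l==i,.016)))
for nm in('top','scene'):
    dd=load(nm); cc=cloud(dd); gg=dd['img'].max(2)
    inb=(cc[...,0]>.46)&(cc[...,0]<.62)&(cc[...,1]>.22)&(cc[...,1]<.44)
    for zl,zh in((.072,.095),(.024,.036)):
        m=(inb&(cc[...,2]>zl)&(cc[...,2]<zh)).astype(np.uint8); n,l,st,ce=cv2.connectedComponentsWithStats(m)
        for i in range(1,n):
            if st[i,4]>15: q=cc[l==i]; print(nm,zl,st[i,4],rect(q[:,:2]),q.mean(0).round(4))
E
```

```text
[299 235  90  38 604]
bar ('c', array([567.2,   5.4]), 'L', 174.9, 20.6, 'yaw', np.float32(76.4)) [0.56678843 0.00360015]
pca yaw 76.43190989521744
mid ext 0.0018476490918051675 -0.08560963811579195 0.08930493629940228
mid fit slope,off [-4.10870696e-03 -9.21006365e-05] -0.005230320294222842 0.0050265459472586356
block ('c', array([561.7,  -1.3]), 'L', 198.2, 46.0, 'yaw', np.float32(80.6))
felt ('c', array([ 471.5, -307.8]), 'L', 106.6, 65.5, 'yaw', np.float32(76.4))
top 0.072 380 ('c', array([537.3, 289.4]), 'L', 48.2, 25.1, 'yaw', np.float32(-72.2)) [0.5363 0.2881 0.0844]
top 0.072 241 ('c', array([517.5, 381.9]), 'L', 30.0, 24.5, 'yaw', np.float32(87.9)) [0.517  0.3799 0.0843]
top 0.024 279 ('c', array([536.7, 289.1]), 'L', 72.8, 35.0, 'yaw', np.float32(-72.5)) [0.5337 0.2787 0.0328]
top 0.024 211 ('c', array([517.6, 381.6]), 'L', 46.3, 34.5, 'yaw', np.float32(89.1)) [0.5129 0.373  0.0323]
scene 0.072 125 ('c', array([518.9, 380.6]), 'L', 30.8, 23.3, 'yaw', np.float32(87.3)) [0.5212 0.3776 0.0814]
scene 0.072 204 ('c', array([538.8, 287.6]), 'L', 48.2, 24.1, 'yaw', np.float32(-73.0)) [0.5413 0.2844 0.082 ]
scene 0.024 151 ('c', array([520. , 381.5]), 'L', 48.6, 34.1, 'yaw', np.float32(82.4)) [0.5243 0.3733 0.0311]
scene 0.024 210 ('c', array([537.5, 288.4]), 'L', 74.5, 36.3, 'yaw', np.float32(-73.6)) [0.5471 0.2774 0.0314]
```

```bash
cat >> h.py <<'E'
def barfit(d,roi,c0,yaw,thr=115):
    # sample intensity in bar frame; xy of bar centre c0, yaw deg
    f=240/np.tan(np.radians(float(d['fovy']))/2); Ti=np.linalg.inv(np.array(d['world_from_camera']))
    a=np.radians(yaw); t=np.arange(-95,96,.5)/1000; s=np.arange(-20,20.1,.25)/1000
    S,T=np.meshgrid(s,t); X=c0[0]+T*np.cos(a)-S*np.sin(a); Y=c0[1]+T*np.sin(a)+S*np.cos(a)
    p=np.stack([X,Y,np.full_like(X,.016),np.ones_like(X)],-1)@Ti.T
    u=p[...,0]/p[...,2]*f+d['cx']; v=p[...,1]/p[...,2]*f+d['cy']
    return t*1e3,s*1e3,cv2.remap(d['img'].max(2),u.astype(np.float32),v.astype(np.float32),cv2.INTER_LINEAR)
E
python3 - <<'E'
from h import *
for n in('top','scene'):
    d=load(n); t,s,im=barfit(d,None,(.5668,.0036),76.4)
    cv2.imwrite('pics/bar_%s.png'%n,cv2.resize(im.T,None,fx=2,fy=4))
    b=im>125
    W=b.sum(1)*.25; C=np.array([s[r].mean() if r.any() else np.nan for r in b])
    k=abs(t)<34; print(n,'mid line',np.polyfit(t[k],C[k],1),'width',W[k].mean())
    on=t[W>12]; print('wide from',on.min(),on.max(),'narrow',t[(W<14)&(abs(t)<60)][[0,-1]])
    e=[t[np.nonzero(b[:,i])[0][[0,-1]]] for i in range(len(s)) if abs(s[i])<8 and b[:,i].any()]; print('ends by s',np.array(e)[::6].tolist())
E
```

```text
top mid line [-0.08069278 -1.59824518] width 11.435185185185185
wide from -85.5 95.5 narrow [-49.  39.]
ends by s [[-85.0, 95.5], [-85.5, 95.5], [-85.5, 95.5], [-85.5, 95.5], [-85.5, 95.5], [-85.5, 95.5], [-85.5, 95.5], [-85.5, 95.5], [-85.0, 95.5], [-85.5, 95.5], [-85.5, 95.5]]
scene mid line [-0.0057531   0.53148148] width 8.242592592592592
wide from -85.5 95.5 narrow [-52.5  50. ]
ends by s [[-84.5, 95.5], [-86.0, 95.5], [-86.0, 95.5], [-85.5, 95.5], [-85.5, 95.5], [-85.0, 95.5], [-85.5, 95.5], [-85.5, 95.5], [-85.0, 95.5], [-85.5, 95.5], [-85.5, 95.5]]
```

View pics/bar_top.png

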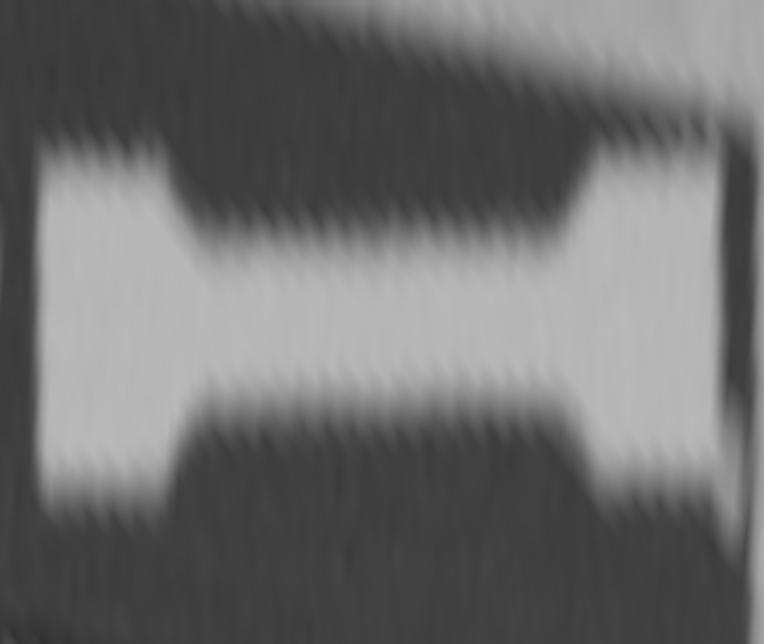

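View pics/bar_scene.png

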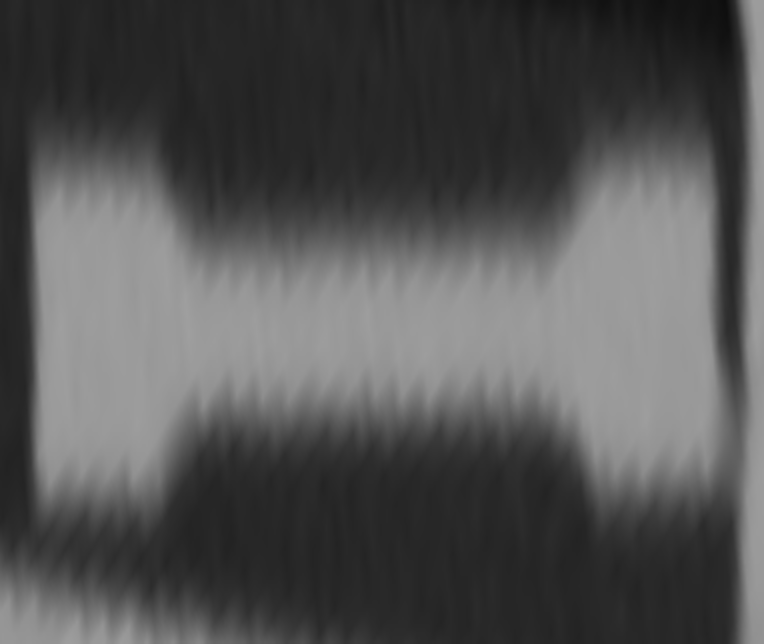

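```bash
python3 -m creep '{"slide":[[0.2,-0.14,0],[0.5,-0.35,0],[0.8,-0.56,0],[1,-0.7,0],[1,-0.7,0]],"twist":[[0,0,-0.02],[0,0,-0.04],[0,0,-0.06],[0,0,-0.08],[0,0,-0.08]],"fingers":[1,1,1,1,1]}' 80
python3 -m creep '{"slide":[[0.25,-0.18,0],[0.5,-0.35,0],[0.8,-0.56,0],[1,-0.7,0],[1,-0.7,0]],"twist":[[0,0,-0.02],[0,0,-0.04],[0,0,-0.06],[0,0,-0.076],[0,0,-0.076]],"fingers":[1,1,1,1,1]}'
```

```text
clock: 0.6
position: [0.316, 0.4435, 0.1944]
ee_rot: [0.002, 0.387, 0.922, -0.001]
contact_force: [-0.3, 0.1, 0.1]
width: 0.0855
clock: 1.1
position: [0.4654, 0.3393, 0.1942]
ee_rot: [0.001, 0.593, 0.805, -0.0]
contact_force: [0.1, -0.5, 0.3]
width: 0.0853
```

```bash
python3 -m creep '{"slide":[[0,0,0],[0,0,0]],"twist":[[0,0,0],[0,0,0]],"fingers":[1,1]}'
```

```text
clock: 1.3
position: [0.4602, 0.3427, 0.1946]
ee_rot: [-0.001, 0.59, 0.807, -0.0]
contact_force: [0.1, 0.4, 0.4]
width: 0.0856
```

```bash
python3 -m creep '{"slide":[[0.2,-0.14,0],[0.42,-0.3,-0.1],[0.505,-0.356,-0.3],[0.505,-0.356,-0.46],[0.505,-0.356,-0.46],[0.505,-0.356,-0.46]],"twist":[[0,0,0],[0,0,0],[0,0,0],[0,0,0],[0,0,0],[0,0,0]],"fingers":[1,1,1,1,1,1]}'
python3 - <<'E'
from h import *
for i in range(4): print(telemetry.get_state()['position'].round(4))
d=grab('top'); crop(d,110,180,230,295,5,'pics/hov_t.png'); d=grab('scene'); crop(d,340,80,480,230,5,'pics/hov_s.png')
print(telemetry.get_state()['position'].round(4))
E
```

```text
clock: 1.9
position: [0.5362, 0.2897, 0.1262]
ee_rot: [-0.0, 0.59, 0.807, -0.0]
contact_force: [0.4, -0.3, 0.3]
width: 0.0856
[0.5362 0.2897 0.1262]
[0.5362 0.2897 0.1262]
[0.5362 0.2897 0.1262]
[0.5362 0.2897 0.1262]
[0.5375 0.2899 0.1277]
```

View pics/hov_t.png

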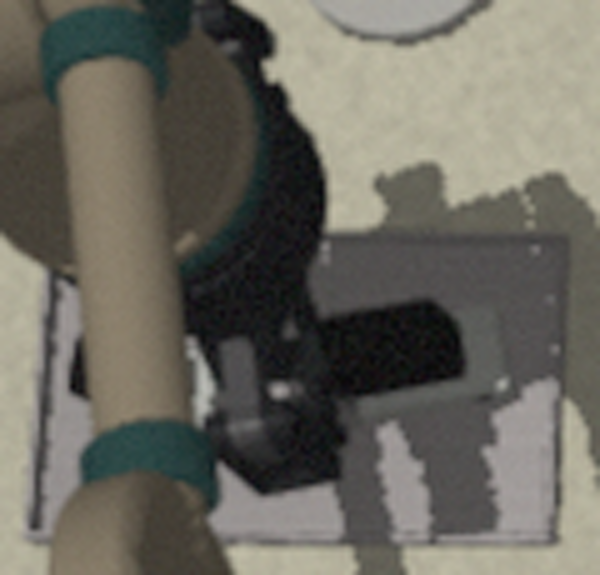

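View pics/hov_s.png

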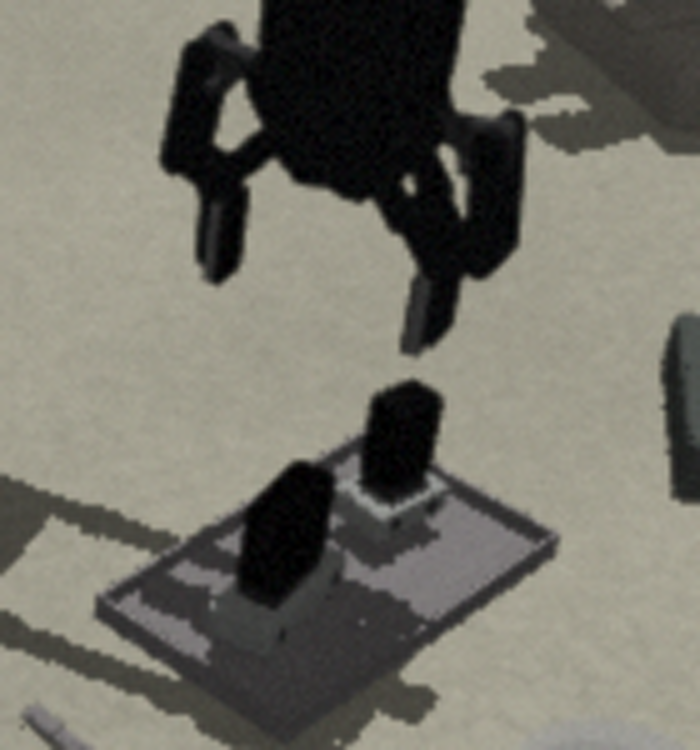

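```bash
python3 - <<'E'
from h import *
for n in('scene','top'):
    d=load(n); c=cloud(d)
    m=(c[...,2]>.115)&(c[...,2]<.165)&(abs(c[...,0]-.537)<.09)&(abs(c[...,1]-.289)<.06)
    k,l,st,ce=cv2.connectedComponentsWithStats(m.astype(np.uint8))
    for i in range(1,k):
        if st[i,4]>15: q=c[l==i]; print(n,st[i].tolist(),q.mean(0).round(4),q.min(0).round(3),q.max(0).round(3))
E
python3 - <<'E'
from h import *
d=load('scene'); c=cloud(d)
# crop px -> full: u=340+x/5, v=80+y/5
for x,y in [(210,260),(225,230),(415,330),(425,290),(280,520),(400,430),(350,100)]:
    u,v=340+x/5,80+y/5; print((u,v),c[int(v),int(u)].round(3))
E
```

```text
(382.0, 132.0) [0.497 0.265 0.189]
(385.0, 126.0) [0.5   0.269 0.203]
(423.0, 146.0) [0.587 0.292 0.192]
(425.0, 138.0) [0.589 0.292 0.211]
(396.0, 184.0) [0.55  0.271 0.083]
(420.0, 166.0) [0.528 0.37  0.075]
(410.0, 100.0) [0.547 0.279 0.278]
```

```bash
python3 - <<'E'
from h import *
d=grab('scene'); c=cloud(d); print(telemetry.get_state()['position'].round(4))
for x in (205,215,225,405,415,425,440):
    print(x,[(y,c[int(80+y/5),int(340+x/5)].round(3).tolist()) for y in (range(240,300,10) if x<300 else range(310,360,10))])
d=grab('scene'); crop(d,340,80,480,230,5,'pics/hov_s2.png')
E
```

```text
[0.5377 0.2898 0.1279]
205 [(240, [0.495, 0.263, 0.198]), (250, [0.495, 0.263, 0.194]), (260, [0.494, 0.264, 0.188]), (270, [0.494, 0.265, 0.183]), (280, [0.294, 0.468, 0.001]), (290, [0.3, 0.463, -0.001])]
215 [(240, [0.499, 0.264, 0.2]), (250, [0.496, 0.267, 0.193]), (260, [0.5, 0.265, 0.191]), (270, [0.5, 0.266, 0.185]), (280, [0.499, 0.267, 0.18]), (290, [0.303, 0.468, -0.001])]
225 [(240, [0.497, 0.272, 0.196]), (250, [0.5, 0.27, 0.193]), (260, [0.498, 0.272, 0.187]), (270, [0.496, 0.275, 0.18]), (280, [0.301, 0.477, 0.001]), (290, [0.306, 0.474, -0.002])]
405 [(310, [0.58, 0.292, 0.197]), (320, [0.583, 0.29, 0.195]), (330, [0.582, 0.292, 0.189]), (340, [0.584, 0.291, 0.186]), (350, [0.583, 0.294, 0.179])]
415 [(310, [0.584, 0.294, 0.199]), (320, [0.587, 0.292, 0.196]), (330, [0.587, 0.293, 0.191]), (340, [0.587, 0.294, 0.186]), (350, [0.587, 0.296, 0.181])]
425 [(310, [0.586, 0.297, 0.199]), (320, [0.587, 0.298, 0.194]), (330, [0.587, 0.299, 0.189]), (340, [0.59, 0.297, 0.186]), (350, [0.416, 0.519, -0.001])]
440 [(310, [0.592, 0.299, 0.201]), (320, [0.592, 0.3, 0.196]), (330, [0.593, 0.301, 0.191]), (340, [0.415, 0.532, -0.0]), (350, [0.422, 0.524, 0.001])]
```

View pics/hov_s2.png

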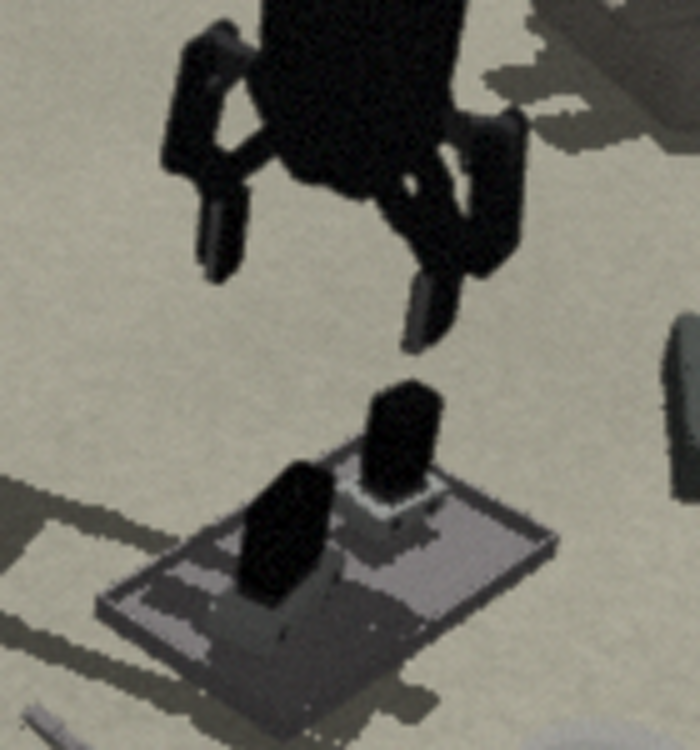

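```bash
python3 - <<'E'
from h import *
d=load('scene'); c=cloud(d)
for x,y in [(350,185),(350,150),(320,180),(380,160),(215,170),(480,260),(520,120)]: print(x,y,c[int(80+y/5),int(340+x/5)].round(3))
E
python3 -m creep '{"slide":[[0,0,0],[0,0,0],[0,0,0]],"twist":[[0,0,0],[0,0,0],[0,0,0]],"fingers":[0.1,-0.2,-0.2]}'
python3 - <<'E'
from h import *
d=grab('scene'); crop(d,340,80,480,230,5,'pics/hov_s3.png')
c=cloud(d); m=(c[...,2]>.1)&(c[...,2]<.2)&(abs(c[...,0]-.54)<.1)&(abs(c[...,1]-.285)<.05); q=c[m]; print(len(q)); o=q[:,2].argsort(); print(q[o[:8]].round(3))
E
```

```text
350 185 [0.551 0.282 0.243]
350 150 [0.555 0.274 0.262]
320 180 [0.541 0.276 0.242]
380 160 [nan nan nan]
215 170 [0.497 0.262 0.232]
480 260 [0.608 0.298 0.231]
520 120 [0.598 0.317 0.279]
clock: 2.4
position: [0.5374, 0.2886, 0.1263]
ee_rot: [0.0, 0.591, 0.807, 0.0]
contact_force: [0.4, 0.9, -0.3]
width: 0.044
251
[[0.515 0.283 0.165]
 [0.518 0.274 0.165]
 [0.517 0.277 0.166]
 [0.566 0.291 0.166]
 [0.517 0.275 0.166]
 [0.565 0.295 0.167]
 [0.514 0.289 0.167]
 [0.564 0.287 0.167]]
```

View pics/hov_s3.png

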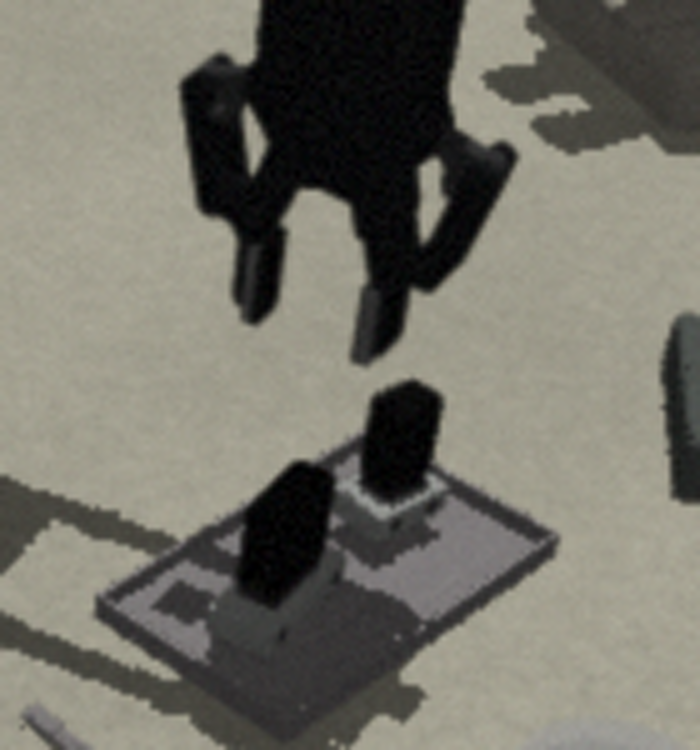

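The fingertips look about 35–40 mm higher than the reported TCP. I'll go down in stages and look again.

```bash
python3 -m creep '{"slide":[[0,0,-0.1],[0,0,-0.2],[0,0,-0.27],[0,0,-0.27],[0,0,-0.27]],"twist":[[0,0,0],[0,0,0],[0,0,0],[0,0,0],[0,0,0]],"fingers":[0.4,0.4,0.4,0.4,0.4]}'
python3 - <<'E'
from h import *
d=grab('scene'); crop(d,340,80,480,230,5,'pics/hov_s4.png')
c=cloud(d); m=(c[...,2]>.1)&(c[...,2]<.2)&(abs(c[...,0]-.54)<.1)&(abs(c[...,1]-.285)<.05); q=c[m]; print(len(q)); o=q[:,2].argsort(); print(q[o[:10]].round(3))
E
```

```text
clock: 2.95
position: [0.5375, 0.2885, 0.0855]
ee_rot: [-0.0, 0.591, 0.807, -0.0]
contact_force: [0.1, -0.4, 0.5]
width: 0.0597
808
[[0.506 0.285 0.126]
 [0.507 0.278 0.127]
 [0.573 0.288 0.129]
 [0.508 0.268 0.129]
 [0.573 0.294 0.129]
 [0.575 0.289 0.13 ]
 [0.511 0.271 0.13 ]
 [0.509 0.273 0.131]
 [0.506 0.287 0.131]
 [0.508 0.282 0.131]]
```

View pics/hov_s4.png

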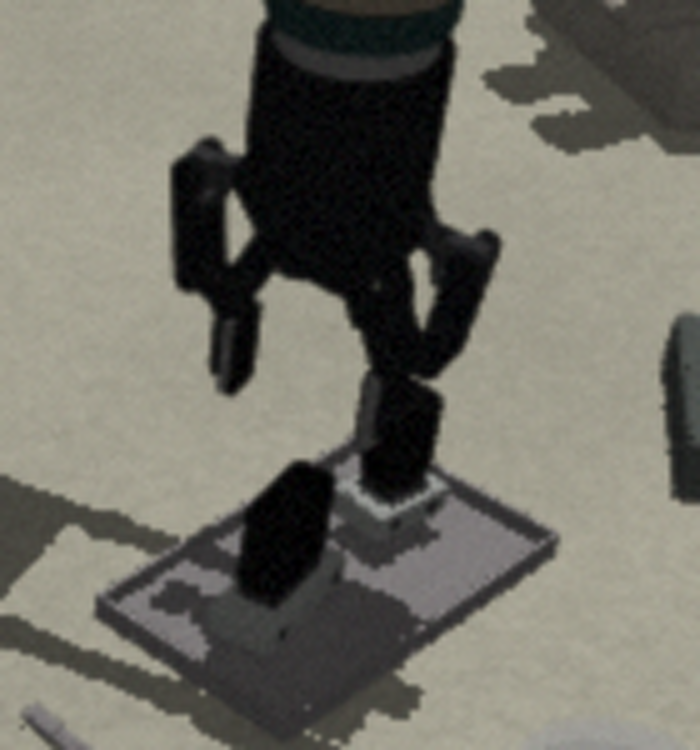

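```bash
python3 -m creep '{"slide":[[0,0,-0.1],[0,0,-0.2],[0,0,-0.27],[0,0,-0.27],[0,0,-0.27]],"twist":[[0,0,0],[0,0,0],[0,0,0],[0,0,0],[0,0,0]],"fingers":[0.4,0.4,0.4,0.4,0.4]}'
python3 - <<'E'
from h import *
d=grab('scene'); crop(d,340,80,480,230,5,'pics/hov_s5.png')
c=cloud(d); m=(c[...,2]>.02)&(c[...,2]<.2)&(abs(c[...,0]-.51)<.01)&(abs(c[...,1]-.28)<.03); q=c[m]; print(len(q)); o=q[:,2].argsort(); print(q[o[:10]].round(3))
E
```

```text
clock: 3.5
position: [0.5377, 0.2886, 0.0453]
ee_rot: [0.0, 0.591, 0.807, 0.0]
contact_force: [0.2, 0.2, 0.5]
width: 0.0602
259
[[0.509 0.275 0.087]
 [0.509 0.278 0.088]
 [0.51  0.272 0.089]
 [0.509 0.282 0.089]
 [0.508 0.267 0.09 ]
 [0.506 0.288 0.09 ]
 [0.51  0.274 0.09 ]
 [0.509 0.278 0.091]
 [0.511 0.267 0.091]
 [0.509 0.281 0.092]]
```

View pics/hov_s5.png

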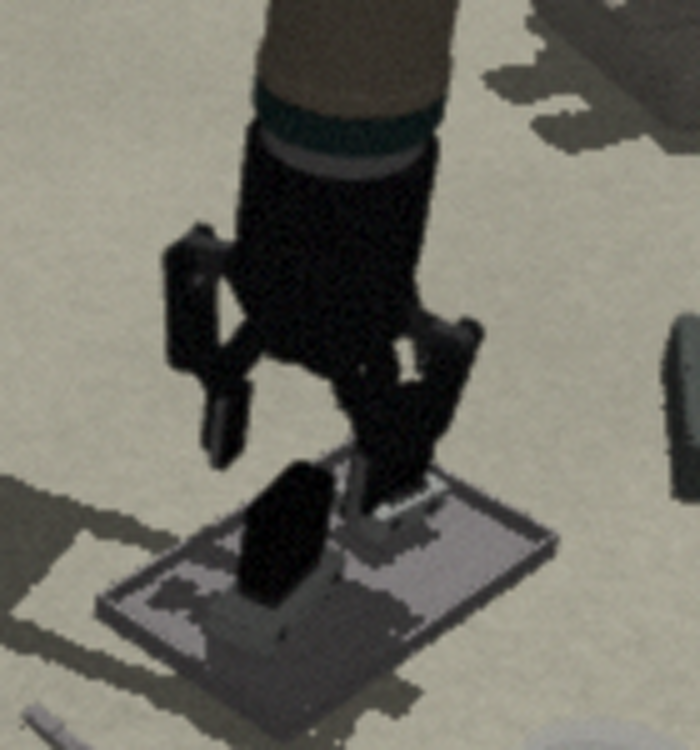

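The tips are at z ≈ 0.087 while telemetry reads 0.045, so the offset of about 36 mm (when nearly shut) is real. I descend 34 mm more.

```bash
python3 -m creep '{"slide":[[0,0,-0.08],[0,0,-0.16],[0,0,-0.22],[0,0,-0.22],[0,0,-0.22]],"twist":[[0,0,0],[0,0,0],[0,0,0],[0,0,0],[0,0,0]],"fingers":[0.4,0.4,0.4,0.4,0.4]}'
python3 - <<'E'
from h import *
d=grab('scene'); crop(d,340,80,480,230,5,'pics/hov_s6.png')
c=cloud(d); m=(c[...,2]>.02)&(c[...,2]<.2)&(abs(c[...,0]-.51)<.01)&(abs(c[...,1]-.28)<.03); q=c[m]; print(len(q)); o=q[:,2].argsort(); print(q[o[:10]].round(3))
E
```

```text
clock: 4.05
position: [0.5371, 0.2884, 0.0113]
ee_rot: [-0.0, 0.591, 0.807, -0.0]
contact_force: [-0.6, -0.2, 0.6]
width: 0.06
252
[[0.51  0.273 0.054]
 [0.509 0.277 0.055]
 [0.508 0.281 0.055]
 [0.507 0.285 0.055]
 [0.509 0.267 0.056]
 [0.506 0.285 0.058]
 [0.512 0.268 0.058]
 [0.508 0.281 0.058]
 [0.508 0.268 0.058]
 [0.507 0.266 0.058]]
```

View pics/hov_s6.png

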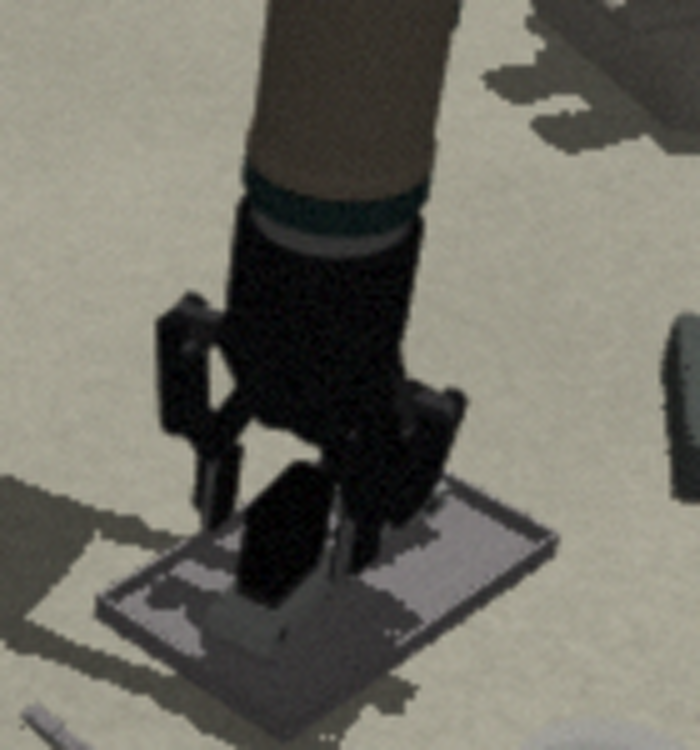

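```bash
python3 -m creep '{"slide":[[0,0,0],[0,0,0],[0,0,0],[0,0,0],[0,0,0],[0,0,0],[0,0,0],[0,0,0]],"twist":[[0,0,0],[0,0,0],[0,0,0],[0,0,0],[0,0,0],[0,0,0],[0,0,0],[0,0,0]],"fingers":[0,-0.3,-0.4,-0.6,-0.8,-1,-1,-1]}' 80
python3 - <<'E'
from h import *
print(telemetry.get_state())
d=grab('scene'); crop(d,340,80,480,230,5,'pics/gr.png')
E
```

```text
clock: 4.9
position: [0.5375, 0.2885, 0.0121]
ee_rot: [0.0, 0.591, 0.807, 0.0]
contact_force: [-0.3, -0.4, 1.2]
width: 0.0229
{'clock': 4.9, 'qpos': array([ 3.78674551e-01,  4.76191270e-01,  1.68134972e+00, -4.32413009e-05,
        9.83463924e-01,  7.28074742e-02]), 'qd': array([ 8.14192872e-06, -2.95427731e-04, -6.76042991e-04, -7.62363681e-04,
       -3.29655618e-04,  9.04351318e-04]), 'effort': array([-5.42474189e-02, -4.70172393e+01, -1.89264017e+01,  2.39923334e-02,
       -9.59070370e-03,  5.07778348e-02]), 'position': array([0.53752659, 0.28854522, 0.01210297]), 'ee_rot': array([1.71268354e-04, 5.91124767e-01, 8.06580079e-01, 2.39478586e-04]), 'contact_force': array([-0.30249643, -0.39900322,  1.16825323]), 'moment': array([0.0247527 , 0.03360851, 0.08122159]), 'width': 0.022899831172106935}
```

View pics/gr.png

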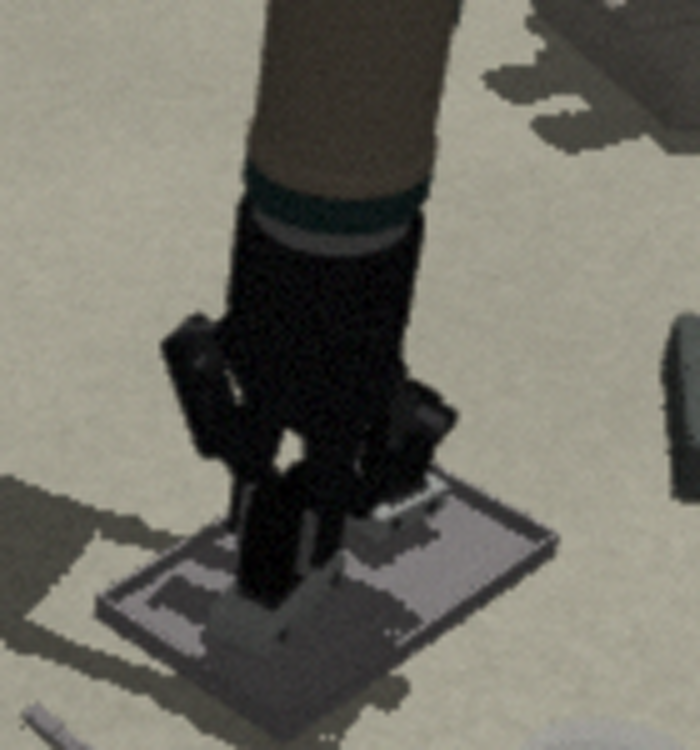

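```bash
python3 -m creep '{"slide":[[0,0,0.05],[0,0,0.12],[0,0,0.3],[0,0,0.55],[0,0,0.8],[0,0,0.8],[0,0,0.8]],"twist":[[0,0,0],[0,0,0],[0,0,0],[0,0,0],[0,0,0],[0,0,0],[0,0,0]],"fingers":[-1,-1,-1,-1,-1,-1,-1]}'
python3 - <<'E'
from h import *
d=grab('scene'); crop(d,340,30,480,230,3,'pics/lift.png'); t=grab('top'); crop(t,90,150,250,295,4,'pics/lift_t.png')
E
```

```text
clock: 5.65
position: [0.5376, 0.2886, 0.1331]
ee_rot: [0.001, 0.591, 0.807, 0.001]
contact_force: [-0.4, 0.1, -2.5]
width: 0.0231
```

View pics/lift.png

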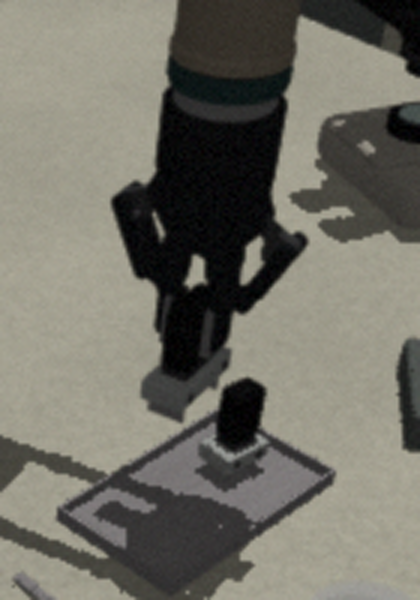

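```bash
python3 -m creep '{"slide":[[-0.01,-0.1,0],[-0.04,-0.35,0],[-0.07,-0.65,0],[-0.1,-0.9,0],[-0.11,-1,0]],"twist":[[0,0,-0.002],[0,0,-0.009],[0,0,-0.015],[0,0,-0.02],[0,0,-0.022]],"fingers":[-1,-1,-1,-1,-1]}'
python3 -m creep '{"slide":[[-0.03,-0.25,0],[-0.05,-0.5,0],[-0.08,-0.75,0],[-0.11,-1,0]],"twist":[[0,0,-0.005],[0,0,-0.011],[0,0,-0.016],[0,0,-0.022]],"fingers":[-1,-1,-1,-1]}'
python3 -m creep '{"slide":[[-0.03,-0.25,0],[-0.05,-0.5,0],[-0.08,-0.75,0],[-0.11,-1,0]],"twist":[[0,0,-0.005],[0,0,-0.011],[0,0,-0.016],[0,0,-0.022]],"fingers":[-1,-1,-1,-1]}'
python3 -m creep '{"slide":[[-0.03,-0.25,0],[-0.05,-0.5,0],[-0.09,-0.8,0],[-0.11,-0.97,0],[-0.11,-0.97,0],[-0.11,-0.97,0]],"twist":[[0,0,-0.005],[0,0,-0.011],[0,0,-0.016],[0,0,-0.02],[0,0,-0.02],[0,0,-0.02]],"fingers":[-1,-1,-1,-1,-1,-1]}'
python3 - <<'E'
from h import *
d=grab('scene'); crop(d,60,160,240,380,2.7,'pics/pad_s.png'); t=grab('top'); crop(t,430,230,600,370,4,'pics/pad_t.png')
E
```

```text
clock: 6.25
position: [0.5185, 0.1343, 0.1305]
ee_rot: [-0.001, 0.647, 0.763, -0.002]
contact_force: [0.6, 0.3, -1.3]
width: 0.0231
clock: 6.65
position: [0.5032, -0.0129, 0.1311]
ee_rot: [-0.001, 0.697, 0.717, -0.0]
contact_force: [1.3, -0.3, -2.3]
width: 0.023
clock: 7.05
position: [0.4867, -0.1628, 0.1311]
ee_rot: [-0.001, 0.745, 0.667, -0.0]
contact_force: [0.8, 0.4, -2.0]
width: 0.023
clock: 7.65
position: [0.4704, -0.3069, 0.1308]
ee_rot: [-0.001, 0.785, 0.619, 0.0]
contact_force: [-0.2, -0.3, -2.2]
width: 0.0227
```

View pics/pad_s.png

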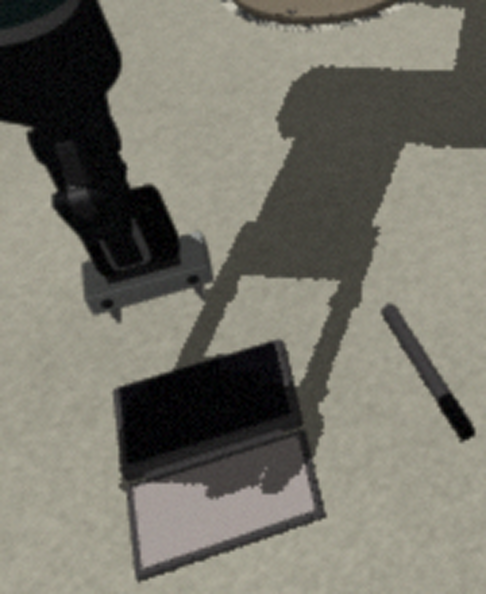

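View pics/pad_t.png

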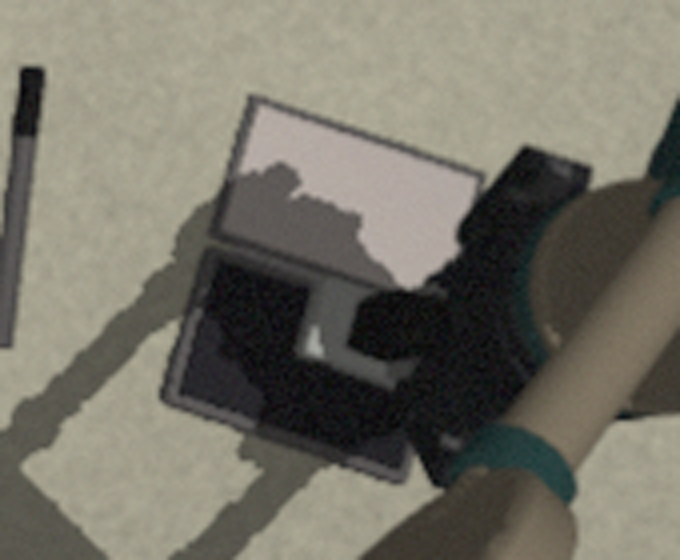

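```bash
cat >> h.py <<'E'
def bracket(d,o,lo,hi,name=''):
    c=cloud(d); img=d['img'].max(2)
    m=(c[...,2]>lo)&(c[...,2]<hi)&(abs(c[...,0]-o[0])<.06)&(abs(c[...,1]-o[1])<.06)
    k,l,st,ce=cv2.connectedComponentsWithStats(m.astype(np.uint8))
    for i in range(1,k):
        if st[i,4]>20: q=c[l==i]; print(name,st[i,4],rect(q[:,:2]),'z',q[:,2].min().round(4),q[:,2].max().round(4))
E
python3 - <<'E'
from h import *
for n in('scene','top'): bracket(load(n),(.4715,-.308),.13,.158,n)
E
python3 -m creep '{"slide":[[0,0,-0.1],[0,0,-0.3],[0,0,-0.5],[0,0,-0.62],[0,0,-0.65],[0,0,-0.65],[0,0,-0.65]],"twist":[[0,0,0],[0,0,0],[0,0,0],[0,0,0],[0,0,0],[0,0,0],[0,0,0]],"fingers":[-1,-1,-1,-1,-1,-1,-1]}'
python3 - <<'E'
from h import *
for n in('scene','top'): d=grab(n); bracket(d,(.4715,-.308),.035,.065,n); n=='scene' and crop(d,60,160,240,380,2.7,'pics/pad_s2.png')
E
```

```text
scene 706 ('c', array([ 472.6, -305.9]), 'L', 72.2, 36.4, 'yaw', np.float32(77.0)) z 0.1308 0.158
top 332 ('c', array([ 476.1, -288.5]), 'L', 41.5, 35.5, 'yaw', np.float32(79.0)) z 0.1365 0.1575
clock: 8.45
position: [0.4723, -0.3071, 0.0355]
ee_rot: [0.001, 0.785, 0.62, 0.0]
contact_force: [-0.7, -0.6, -2.1]
width: 0.0231
scene 601 ('c', array([ 474.3, -306.3]), 'L', 72.2, 38.0, 'yaw', np.float32(76.2)) z 0.0352 0.0649
top 264 ('c', array([ 478.4, -288.6]), 'L', 38.7, 34.6, 'yaw', np.float32(77.3)) z 0.0421 0.0625
```

View pics/pad_s2.png

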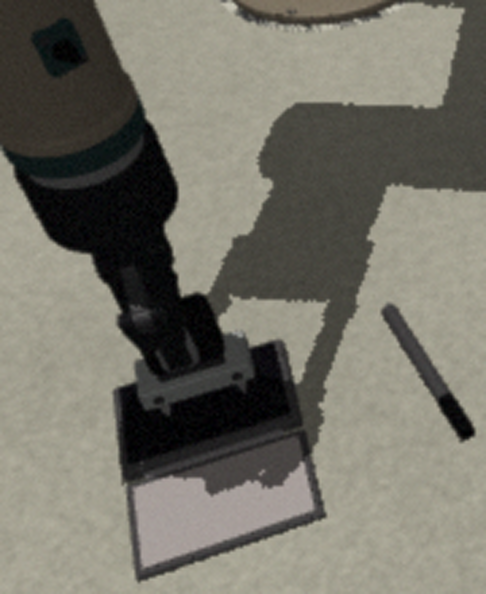

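```bash
python3 -m creep '{"slide":[[0,0,-0.02],[0,0,-0.04],[0,0,-0.055],[0,0,-0.063],[0,0,-0.063],[0,0,-0.063]],"twist":[[0,0,0],[0,0,0],[0,0,0],[0,0,0],[0,0,0],[0,0,0]],"fingers":[-1,-1,-1,-1,-1,-1]}'
python3 -m creep '{"slide":[[0,0,-0.0067],[0,0,-0.0133],[0,0,-0.0133],[0,0,-0.0133]],"twist":[[0,0,0],[0,0,0],[0,0,0],[0,0,0]],"fingers":[-1,-1,-1,-1]}'
```

```text
clock: 9.15
position: [0.4712, -0.307, 0.0253]
ee_rot: [-0.0, 0.785, 0.62, -0.0]
contact_force: [-0.5, -0.0, 2.1]
width: 0.0232
clock: 9.55
position: [0.4712, -0.3071, 0.0234]
ee_rot: [0.0, 0.785, 0.62, -0.0]
contact_force: [-2.0, 1.6, 5.1]
width: 0.0229
```

```bash
python3 -m creep '{"slide":[[0,0,-0.0067],[0,0,-0.01],[0,0,-0.01],[0,0,-0.01],[0,0,-0.01],[0,0,-0.01],[0,0,-0.01]],"twist":[[0,0,0],[0,0,0],[0,0,0],[0,0,0],[0,0,0],[0,0,0],[0,0,0]],"fingers":[-1,-1,-1,-1,-1,-1,-1]}'
python3 - <<'E'
from h import *
s=telemetry.get_state(); print(s['contact_force'],s['moment'],s['ee_rot'])
d=grab('scene'); crop(d,90,250,190,360,6,'pics/pad_s3.png')
E
```

```text
clock: 10.25
position: [0.4712, -0.3071, 0.0223]
ee_rot: [0.0, 0.785, 0.62, -0.0]
contact_force: [-2.4, 1.3, 8.0]
width: 0.0228
[-2.43416621  1.26968744  8.02095795] [0.30451945 0.52193153 0.03372353] [ 1.30684353e-04  7.84963998e-01  6.19541363e-01 -5.62201833e-05]
```

View pics/pad_s3.png

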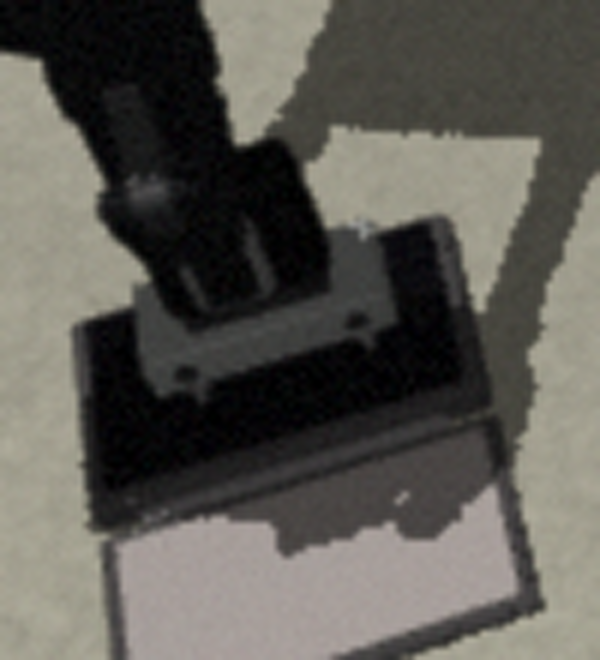

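```bash
python3 -m creep '{"slide":[[0,0,0.02],[0,0,0.05],[0,0,0.15],[0,0,0.4],[0,0,0.667],[0,0,0.667]],"twist":[[0,0,0],[0,0,0],[0,0,0],[0,0,0],[0,0,0],[0,0,0]],"fingers":[-1,-1,-1,-1,-1,-1]}'
python3 -m creep '{"slide":[[0.05,0.15,0],[0.12,0.4,0],[0.2,0.65,0],[0.28,0.9,0],[0.3,1,0]],"twist":[[0,0,0],[0,0,0],[0,0,0],[0,0,0],[0,0,0]],"fingers":[-1,-1,-1,-1,-1]}'
python3 -m creep '{"slide":[[0.08,0.25,0],[0.17,0.55,0],[0.25,0.8,0],[0.3,0.98,0],[0.333,1,0],[0.333,1.0,0],[0.333,1,0]],"twist":[[0,0,0],[0,0,0],[0,0,0],[0,0,0],[0,0,0],[0,0,0],[0,0,0]],"fingers":[-1,-1,-1,-1,-1,-1,-1]}'
python3 - <<'E'
from h import *
s=telemetry.get_state(); print(s['contact_force'],s['moment'])
for n in('scene','top'): d=grab(n); bracket(d,(.566,-.007),.12,.149,n); crop(d,*((210,120,380,320,3) if n=='scene' else (260,180,430,320,4)),'pics/bar_%s1.png'%n)
E
```

```text
clock: 10.9
position: [0.4751, -0.31, 0.1268]
ee_rot: [0.006, 0.785, 0.62, 0.001]
contact_force: [0.1, -0.4, -2.0]
width: 0.0229
clock: 11.4
position: [0.5165, -0.1535, 0.1202]
ee_rot: [-0.001, 0.784, 0.62, 0.0]
contact_force: [0.3, -0.7, -2.2]
width: 0.023
clock: 12.1
position: [0.5658, -0.0081, 0.1208]
ee_rot: [-0.0, 0.785, 0.619, -0.001]
contact_force: [0.1, -0.5, -2.7]
width: 0.0231
[ 0.1249065  -0.54988171 -2.74831562] [ 0.00596117 -0.01310482 -0.00625581]
scene 541 ('c', array([567.5,  -7.9]), 'L', 71.8, 36.2, 'yaw', np.float32(74.7)) z 0.12 0.1485
top 123 ('c', array([562.9,  23.3]), 'L', 32.8, 16.3, 'yaw', np.float32(36.4)) z 0.1285 0.1467
top 144 ('c', array([551.6, -32.9]), 'L', 35.9, 18.5, 'yaw', np.float32(-55.9)) z 0.1297 0.1462
```

View pics/bar_scene1.png

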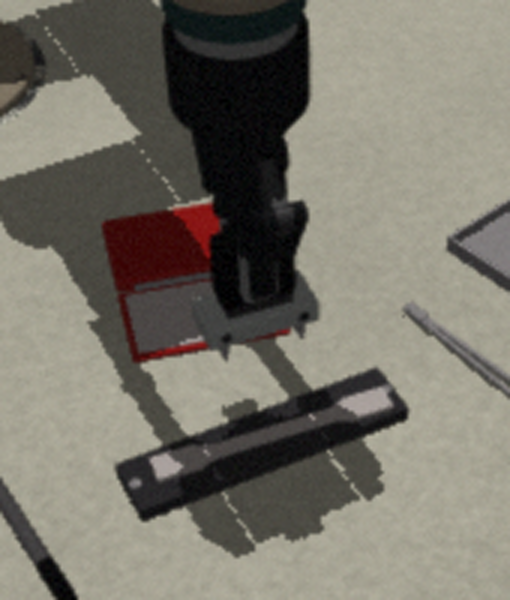

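View pics/bar_top1.png

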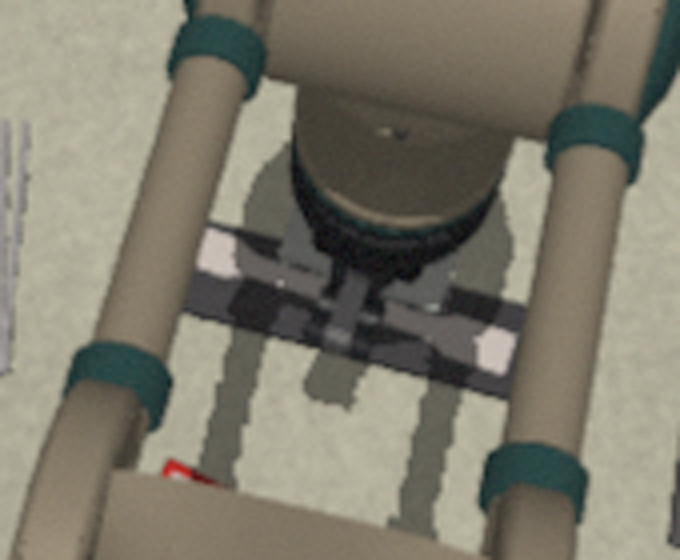

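```bash
python3 -m creep '{"slide":[[0,0.03,-0.1],[0,0.065,-0.3],[0,0.065,-0.47],[0,0.065,-0.56],[0,0.065,-0.59],[0,0.065,-0.59],[0,0.065,-0.59]],"twist":[[0,0,0],[0,0,0],[0,0,0],[0,0,0],[0,0,0],[0,0,0],[0,0,0]],"fingers":[-1,-1,-1,-1,-1,-1,-1]}'
python3 - <<'E'
from h import *
s=telemetry.get_state(); print(s['contact_force'],s['moment'])
for n in('scene','top'): d=grab(n); bracket(d,(.566,.003),.035,.06,n); crop(d,*((240,190,350,300,7) if n=='scene' else (280,200,410,290,6)),'pics/bar_%s2.png'%n)
d=load('scene'); bracket(d,(.566,.003),.0485,.057,'housing top')
t,s,im=barfit(d,None,(.5666,.0027),76.4); cv2.imwrite('pics/bar_s2.png',cv2.resize(im.T,None,fx=2,fy=4))
E
```

```text
clock: 12.9
position: [0.5671, 0.0021, 0.0339]
ee_rot: [0.001, 0.785, 0.619, 0.001]
contact_force: [-0.2, -0.1, -2.4]
width: 0.0233
[-0.23019572 -0.09379108 -2.42445388] [-0.06195949  0.00275821 -0.02712517]
scene 445 ('c', array([569.3,   2.2]), 'L', 72.6, 37.5, 'yaw', np.float32(72.7)) z 0.0377 0.0599
top 83 ('c', array([564. ,  34.3]), 'L', 26.6, 13.7, 'yaw', np.float32(42.4)) z 0.0436 0.0596
top 114 ('c', array([552.2, -21.5]), 'L', 35.9, 18.2, 'yaw', np.float32(-60.1)) z 0.0421 0.0597
housing top 300 ('c', array([569.3,   2.2]), 'L', 72.6, 37.5, 'yaw', np.float32(72.7)) z 0.0486 0.0569
```

View pics/bar_scene2.png

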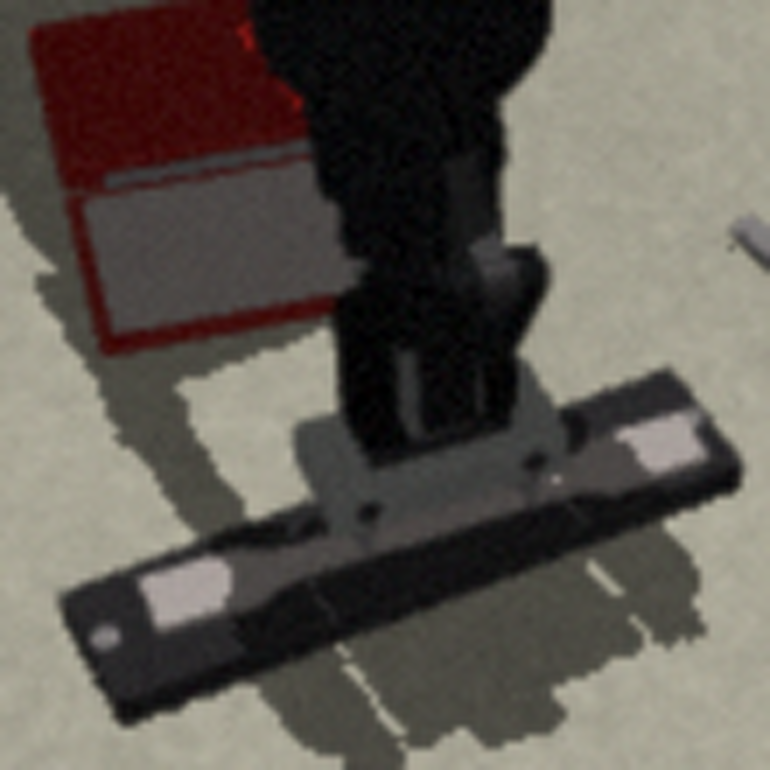

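View pics/bar_top2.png

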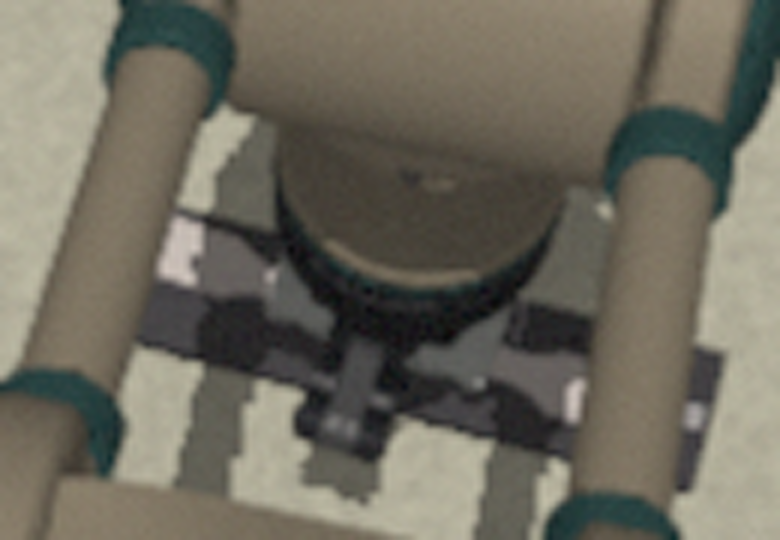

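```bash
cat >> h.py <<'E'
def proj(d,p):
    f=240/np.tan(np.radians(float(d['fovy']))/2); Ti=np.linalg.inv(np.array(d['world_from_camera']))
    q=np.c_[p,np.ones(len(p))]@Ti.T; return np.c_[q[:,0]/q[:,2]*f+d['cx'],q[:,1]/q[:,2]*f+d['cy']]
def overlay(d,segs,u0,v0,u1,v1,s,name):
    im=cv2.resize(np.clip(d['img'][v0:v1,u0:u1].astype(float)*1.6,0,255).astype(np.uint8),None,fx=s,fy=s,interpolation=cv2.INTER_CUBIC)
    for pts,col in segs:
        q=((proj(d,np.array(pts))-[u0,v0]+.5)*s*16).astype(np.int32)   # pixel centres
        cv2.polylines(im,[q.reshape(-1,1,2)],False,col,1,cv2.LINE_AA,4)
    cv2.imwrite(name,im)
def body(x,y,z,yaw,pts):
    a=np.radians(yaw); p=np.array(pts)/1e3; return np.c_[x+p[:,0]*np.cos(a)-p[:,1]*np.sin(a),y+p[:,0]*np.sin(a)+p[:,1]*np.cos(a),z+p[:,2]]
def mk(x,y,z,yaw,col=(0,255,255)):
    R=lambda h:[(36,17,h),(-36,17,h),(-36,-17,h),(36,-17,h),(36,17,h)]
    S=[(body(x,y,z,yaw,R(30)),col),(body(x,y,z,yaw,R(14)),col)]
    for bx in(25,-25): S.append((body(x,y,z,yaw,[(bx,14,14),(bx,14,0),(bx,-14,0),(bx,-14,14)]),(0,255,0)))
    return S
def bar(x,y,yaw): 
    return [(body(x,y,.012,yaw,[(85,10,4),(85,-10,4),(54,-10,4),(40,-5,4),(-40,-5,4),(-54,-10,4),(-85,-10,4),(-85,10,4),(-54,10,4),(-40,5,4),(40,5,4),(54,10,4),(85,10,4)]),(255,0,255))]
E
python3 - <<'E'
from h import *
d=load('scene')
overlay(d,mk(.5675,.0020,.024,76.6)+bar(.5664,.0019,76.4),240,200,350,300,7,'pics/ov1.png')
overlay(d,mk(.5675,.0020,.024,73)+bar(.5664,.0019,76.4),240,200,350,300,7,'pics/ov2.png')
E
```

```text
(no output)
```

View pics/ov1.png

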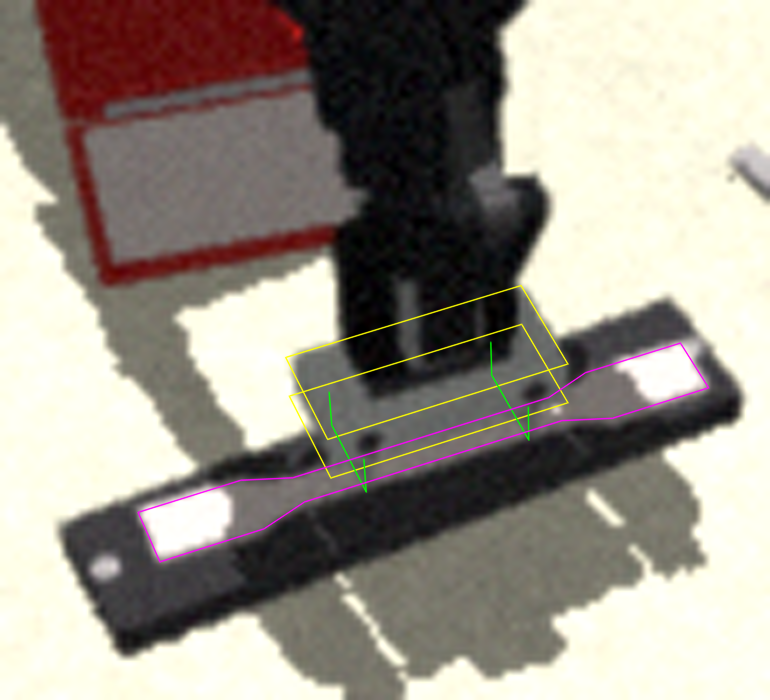

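View pics/ov2.png

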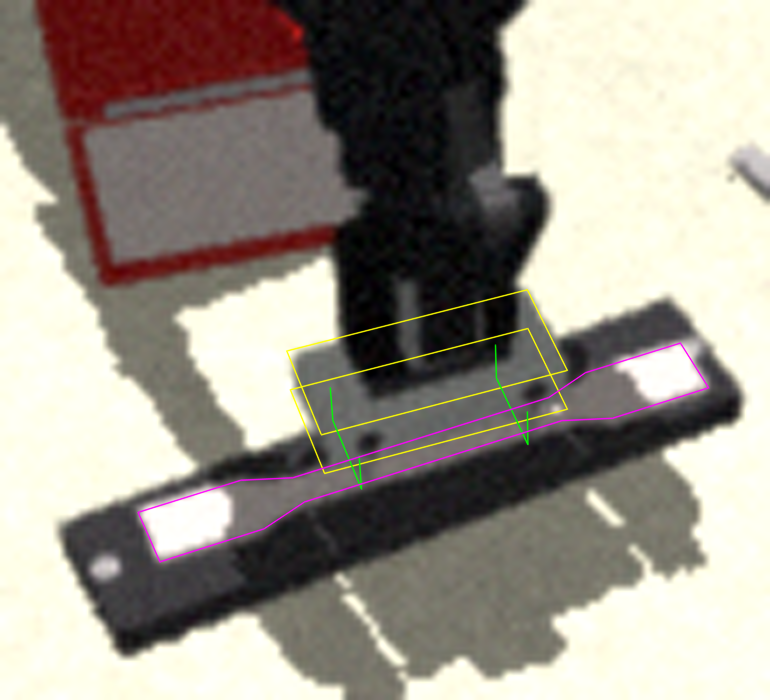

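```bash
python3 - <<'E'
from h import *
d=load('scene'); d['img']=np.clip(d['img'].astype(float)*1.3,0,255).astype(np.uint8)
overlay(d,[],278,236,326,276,16,'pics/z0.png')
overlay(d,mk(.5675,.0020,.024,76.6)+bar(.5664,.0019,76.4),278,236,326,276,16,'pics/z1.png')
E
```

```text
(no output)
```

View pics/z0.png

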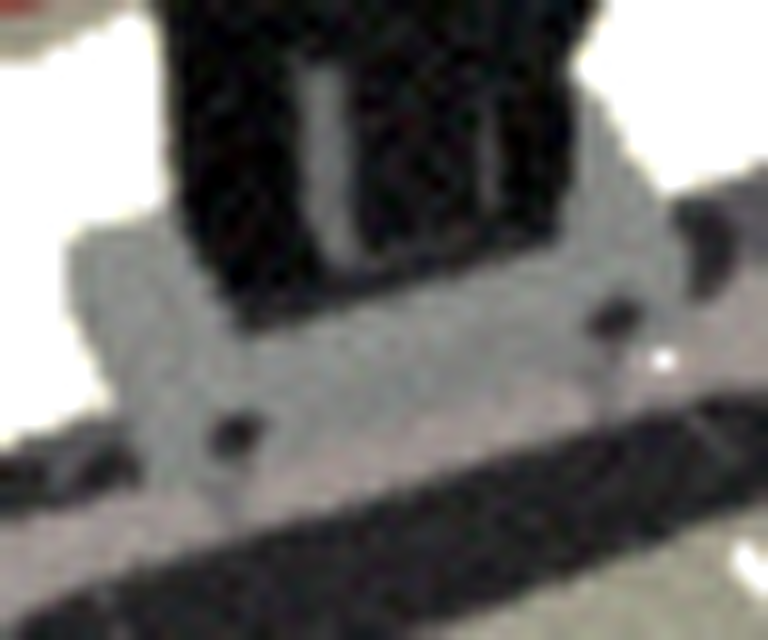

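View pics/z1.png

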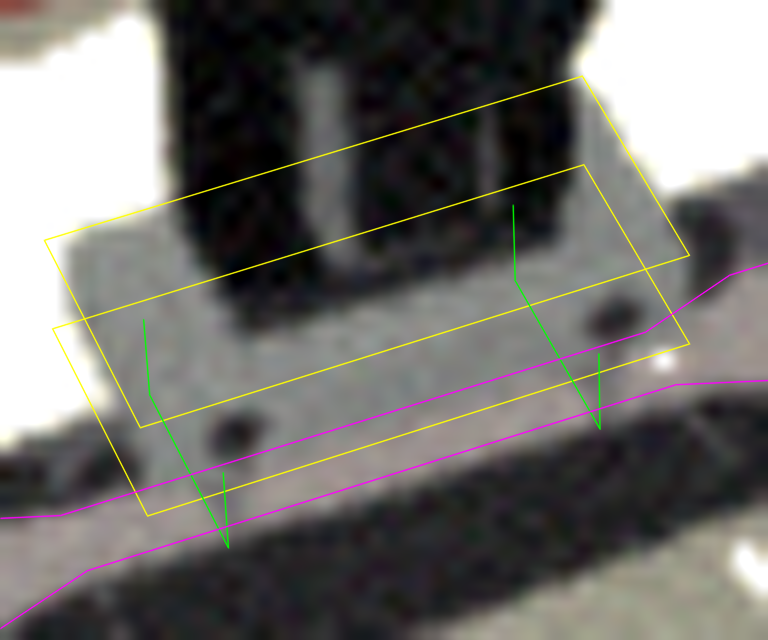

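```bash
cat >> h.py <<'E'
def edge(d,u0,u1,vlo,vhi,thr,rising):
    g=cv2.GaussianBlur(d['img'],(3,3),.7).max(2).astype(float); out=[]
    for u in range(u0,u1+1):
        a=int(vlo(u)); col=g[a:int(vhi(u))+1,u]
        for i in range(len(col)-1):
            if (col[i]-thr)*(col[i+1]-thr)<=0 and (col[i+1]>col[i])==rising:
                out.append((u,a+i+(thr-col[i])/(col[i+1]-col[i]))); break
    return np.array(out)
def lineyaw(d,e,z):
    X=np.array([P(d,u,v,z)[:2] for u,v in e]); vx,vy,x,y=cv2.fitLine(X.astype(np.float32),cv2.DIST_HUBER,0,.0005,1e-4).ravel()
    r=(X-[x,y])@[-vy,vx]; return round(float(np.degrees(np.arctan2(vy,vx))%180),2),'rms mm',round(float(r.std()*1e3),2),len(e),(round(float(x),4),round(float(y),4))
E
python3 - <<'E'
from h import *
d=load('scene'); g=d['img'].max(2)
print(g[250:275,300], g[250:275,294]); print(g[245:275,310])
# crop px->full u=278+x/16-.5
L=lambda x,y:(278+x/16-.5,236+y/16-.5)
def band(p,q,w):
    (u0,v0),(u1,v1)=L(*p),L(*q); f=lambda u:v0+(v1-v0)*(u-u0)/(u1-u0); return lambda u:f(u)-w,lambda u:f(u)+w
lo,hi=band((250,325),(555,240),2.5); e=edge(d,294,312,lo,hi,45,True); print('handle',lineyaw(d,e,.054))
lo,hi=band((110,570),(700,393),3); e=edge(d,286,321,lo,hi,55,False); print('bar low edge',lineyaw(d,e,.016))
E
```

```text
[21 32 33 24 26 61 66 72 67 67 64 65 63 73 74 74 68 45 22 17 20 19 17 21
 22] [ 2  5  9 10 14 21 31 66 67 67 66 63 44 54 66 71 75 75 66 29 16 21 24 20
 19]
[ 3  2  1  7  5 18 24 60 65 71 68 62 66 62 68 73 76 76 68 33 20 19 18 20
 14 19 17 19 49 73]
handle (75.99, 'rms mm', 0.21, 19, (0.5762, -0.0011))
bar low edge (75.87, 'rms mm', 0.43, 36, (0.5737, 0.004))
```

```bash
python3 - <<'E'
from h import *
from scipy.optimize import least_squares
d=load('scene'); L=lambda x,y:(278+x/16-.5,236+y/16-.5)
M=np.array([(-25,-14,0),(25,-14,0),(-36,17,30),(-36,-17,14),(36,-17,14)]); px=np.array([L(*p) for p in[(230,521),(602,417),(68,240),(150,490),(690,335)]])
for zf in(None,.024):
    f=lambda q:(proj(d,body(q[0],q[1],q[2] if zf is None else zf,76.2,M))-px).ravel()
    r=least_squares(f,[.566,.002,.024]); print(r.x.round(4),r.fun.reshape(-1,2).round(2).tolist())
    dx=r.x[:2]-[.5664,.0019]; a=np.radians(76.2); print('along,across mm',1e3*(dx@[np.cos(a),np.sin(a)]),1e3*(dx@[-np.sin(a),np.cos(a)]))
E
```

```text
[0.5495 0.0147 0.0025] [[0.47, 0.44], [-0.26, -0.11], [-0.44, -0.64], [0.56, 0.41], [-0.34, -0.11]]
along,across mm 8.40419242834782 19.48899213924177
[0.566  0.0041 0.024 ] [[0.25, 0.68], [0.24, -0.1], [-1.01, -1.0], [0.19, 0.59], [0.34, -0.27]]
along,across mm 2.047547320931706 0.8951230090605024
```

```bash
python3 -m creep '{"slide":[[0.009,-0.009,0],[0.009,-0.009,0],[0.009,-0.009,-0.02],[0.009,-0.009,-0.037],[0.009,-0.009,-0.037],[0.009,-0.009,-0.037]],"twist":[[0,0,0],[0,0,0],[0,0,0],[0,0,0],[0,0,0],[0,0,0]],"fingers":[-1,-1,-1,-1,-1,-1]}'
python3 - <<'E'
from h import *
s=telemetry.get_state(); print(s['contact_force'],s['moment'])
d=grab('scene'); d['img']=np.clip(d['img'].astype(float)*1.3,0,255).astype(np.uint8)
overlay(d,[],278,236,326,276,16,'pics/z2.png')
overlay(d,bar(.5664,.0019,76)+mk(.5664,.0019,.0185,76),278,236,326,276,16,'pics/z3.png')
E
```

```text
clock: 13.6
position: [0.5674, 0.0014, 0.0272]
ee_rot: [-0.0, 0.785, 0.62, -0.0]
contact_force: [-0.0, 0.1, -2.1]
width: 0.0234
[-0.00757084  0.13745984 -2.09057205] [-0.01024698  0.01147503 -0.03678588]
```

View pics/z2.png

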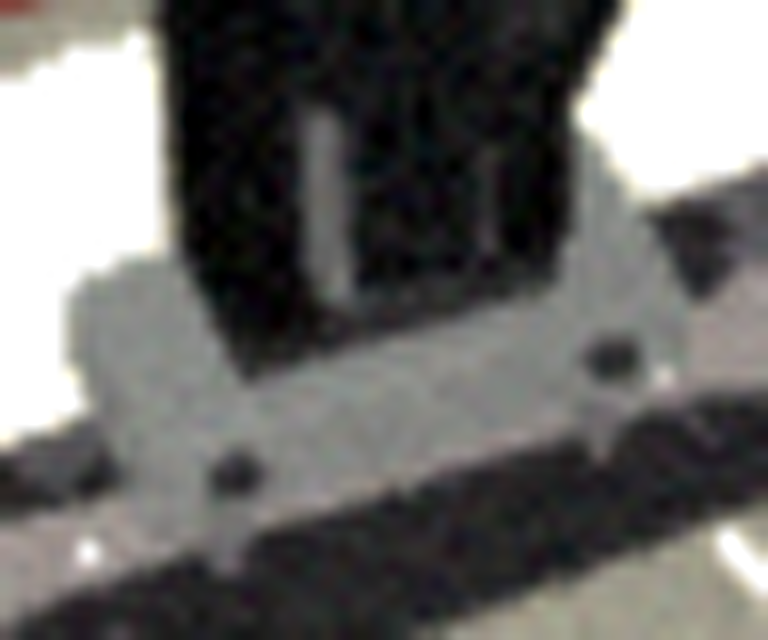

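View pics/z3.png

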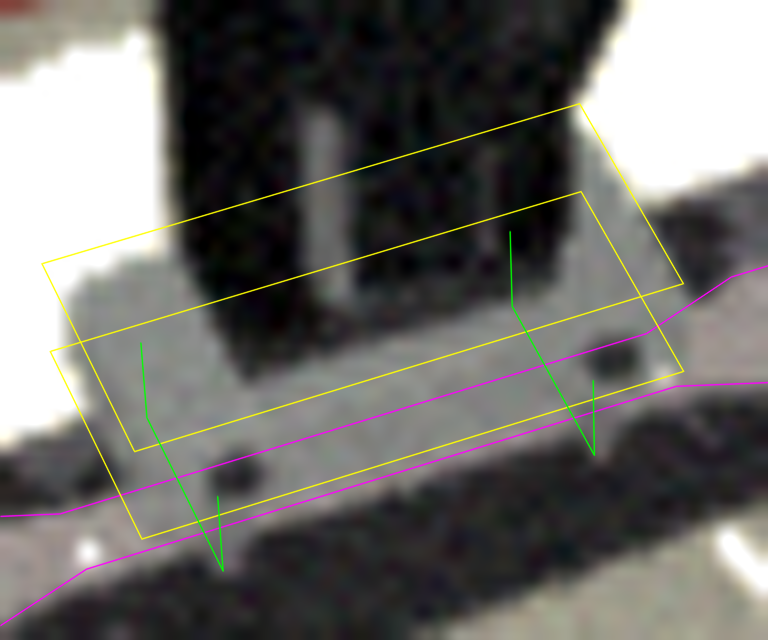

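```bash
python3 -m creep '{"slide":[[0,0,-0.007],[0,0,-0.012],[0,0,-0.017],[0,0,-0.021],[0,0,-0.025],[0,0,-0.025]],"twist":[[0,0,0],[0,0,0],[0,0,0],[0,0,0],[0,0,0],[0,0,0]],"fingers":[-1,-1,-1,-1,-1,-1]}'
python3 - <<'E'
from h import *
s=telemetry.get_state(); print(s['contact_force'],s['moment'],s['position'])
E
```

```text
clock: 14.25
position: [0.5677, 0.0014, 0.0241]
ee_rot: [0.0, 0.785, 0.62, 0.0]
contact_force: [-1.7, -0.4, 4.2]
width: 0.023
[-1.68344496 -0.4049321   4.22977531] [0.01696282 0.31797055 0.00113488] [0.56770094 0.00136274 0.02414826]
```

```bash
python3 -m creep '{"slide":[[0,0,-0.004],[0,0,-0.008],[0,0,-0.011],[0,0,-0.011],[0,0,-0.011],[0,0,-0.011],[0,0,-0.011],[0,0,-0.011],[0,0,-0.011],[0,0,-0.011],[0,0,-0.011]],"twist":[[0,0,0],[0,0,0],[0,0,0],[0,0,0],[0,0,0],[0,0,0],[0,0,0],[0,0,0],[0,0,0],[0,0,0],[0,0,0]],"fingers":[-1,-1,-1,-1,-1,-1,-1,-1,-1,-1,-1]}'
python3 - <<'E'
from h import *
s=telemetry.get_state(); print(s['contact_force'],s['moment'],s['position'])
d=grab('scene'); d['img']=np.clip(d['img'].astype(float)*1.3,0,255).astype(np.uint8)
overlay(d,bar(.5664,.0019,76)+mk(.5664,.0019,.0125,76)[:2],278,236,326,276,16,'pics/z4.png')
E
```

```text
clock: 15.35
position: [0.5677, 0.0014, 0.0227]
ee_rot: [0.0, 0.785, 0.62, 0.0]
contact_force: [-2.2, 0.7, 5.9]
width: 0.0229
[-2.15953915  0.66606469  5.93436095] [ 0.09682907  0.4587951  -0.02494179] [0.56772541 0.00136026 0.02268636]
```

View pics/z4.png

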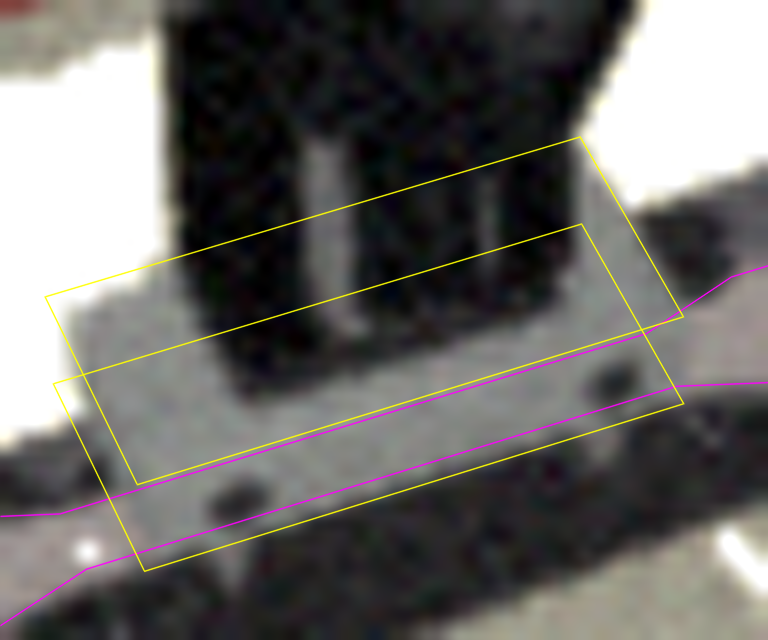

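```bash
python3 -m creep '{"slide":[[0,0,-0.003],[0,0,-0.006],[0,0,-0.006],[0,0,-0.006],[0,0,-0.006],[0,0,-0.006],[0,0,-0.006],[0,0,-0.006],[0,0,-0.006]],"twist":[[0,0,0],[0,0,0],[0,0,0],[0,0,0],[0,0,0],[0,0,0],[0,0,0],[0,0,0],[0,0,0]],"fingers":[-1,-1,-1,-1,-1,-1,-1,-1,-1]}'
python3 -m creep '{"slide":[[0,0,0.007],[0,0,0.014],[0,0,0.022],[0,0,0.03],[0,0,0.04],[0,0,0.06],[0,0,0.12],[0,0,0.3],[0,0,0.6],[0,0,0.6],[0,0,0.6]],"twist":[[0,0,0],[0,0,0],[0,0,0],[0,0,0],[0,0,0],[0,0,0],[0,0,0],[0,0,0],[0,0,0],[0,0,0],[0,0,0]],"fingers":[-1,-1,-1,-1,-1,-1,-1,-1,-1,-1,-1]}'
python3 - <<'E'
from h import *
d=grab('scene'); d['img']=np.clip(d['img'].astype(float)*1.3,0,255).astype(np.uint8)
overlay(d,[],240,225,350,300,7,'pics/st.png')
t,s,im=barfit(load('scene'),None,(.5668,.0036),76.4); cv2.imwrite('pics/st2.png',cv2.resize(cv2.convertScaleAbs(im,alpha=1.6).T,None,fx=2,fy=4))
E
```

```text
clock: 16.3
position: [0.5677, 0.0014, 0.022]
ee_rot: [0.0, 0.785, 0.62, 0.0]
contact_force: [-1.9, 0.0, 8.1]
width: 0.023
clock: 17.4
position: [0.5686, 0.0012, 0.1127]
ee_rot: [0.001, 0.785, 0.62, 0.001]
contact_force: [0.2, 0.2, -2.5]
width: 0.0228
```

View pics/st.png

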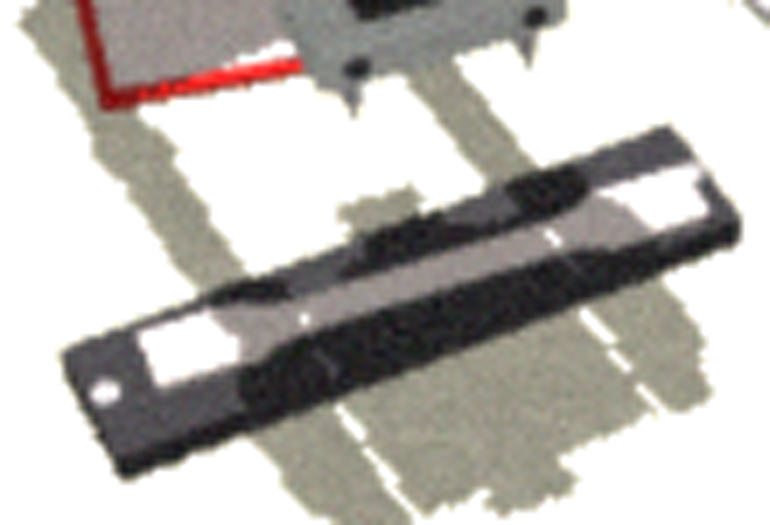

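View pics/st2.png

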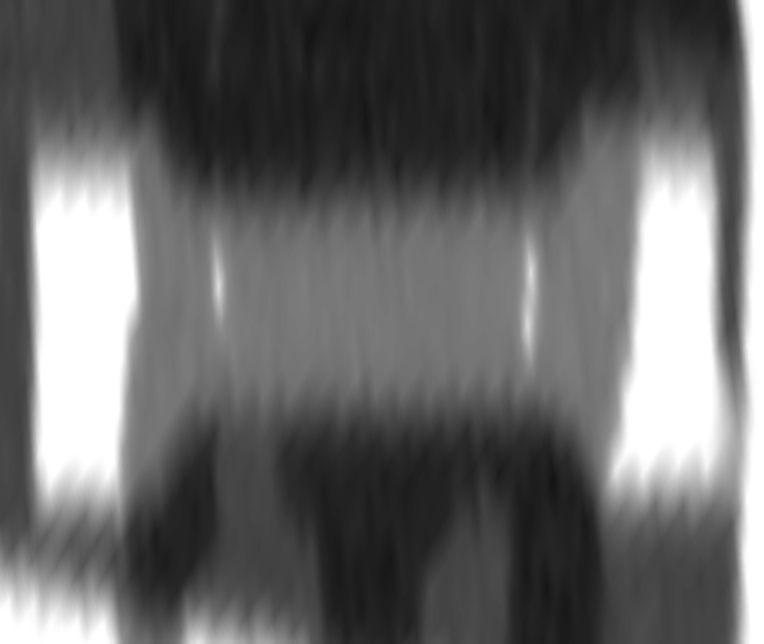

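The bar ends sit at the same image positions as before (33 and 713), so the bar has not shifted. Next I return the marker to its place in the tray.

```bash
python3 -m creep '{"slide":[[-0.01,0.1,0.03],[-0.04,0.35,0.1],[-0.06,0.6,0.1],[-0.09,0.85,0.1],[-0.1,0.957,0.1]],"twist":[[0,0,0.005],[0,0,0.015],[0,0,0.026],[0,0,0.038],[0,0,0.043]],"fingers":[-1,-1,-1,-1,-1]}'
python3 -m creep '{"slide":[[-0.02,0.2,0],[-0.05,0.5,0],[-0.08,0.75,0],[-0.1,0.92,0],[-0.103,0.958,0],[-0.103,0.958,0],[-0.103,0.958,0]],"twist":[[0,0,0.01],[0,0,0.022],[0,0,0.033],[0,0,0.043],[0,0,0.043],[0,0,0.043],[0,0,0.043]],"fingers":[-1,-1,-1,-1,-1,-1,-1]}'
python3 -m creep '{"slide":[[0,0,-0.1],[0,0,-0.3],[0,0,-0.5],[0,0,-0.62],[0,0,-0.68],[0,0,-0.69],[0,0,-0.69]],"twist":[[0,0,0],[0,0,0],[0,0,0],[0,0,0],[0,0,0],[0,0,0],[0,0,0]],"fingers":[-1,-1,-1,-1,-1,-1,-1]}'
python3 - <<'E'
from h import *
d=grab('scene'); bracket(d,(.5377,.2886),.035,.06,'s'); crop(d,340,80,480,230,5,'pics/ret.png')
E
```

```text
clock: 17.95
position: [0.5505, 0.1488, 0.1249]
ee_rot: [-0.002, 0.692, 0.721, -0.001]
contact_force: [-0.5, -0.6, -2.5]
width: 0.023
clock: 18.65
position: [0.5368, 0.2875, 0.1255]
ee_rot: [0.0, 0.591, 0.806, -0.001]
contact_force: [-1.0, -0.3, -2.2]
width: 0.0232
clock: 19.35
position: [0.538, 0.2882, 0.0233]
ee_rot: [0.0, 0.592, 0.806, 0.0]
contact_force: [0.4, -0.2, -2.1]
width: 0.023
s 256 ('c', array([540.3, 287.9]), 'L', 72.5, 35.6, 'yaw', np.float32(-76.8)) z 0.0352 0.06
```

View pics/ret.png

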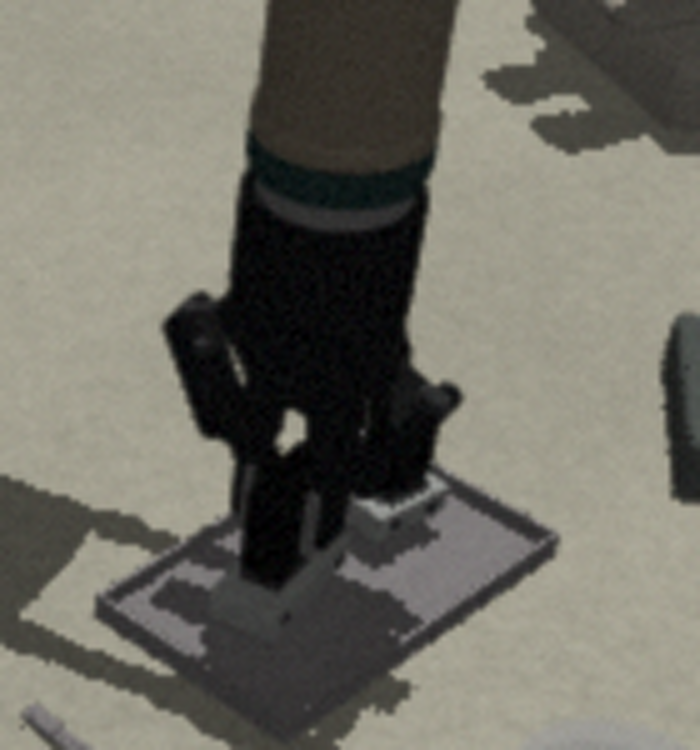

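```bash
python3 -m creep '{"slide":[[0,0,-0.02],[0,0,-0.04],[0,0,-0.055],[0,0,-0.06],[0,0,-0.06],[0,0,-0.06]],"twist":[[0,0,0],[0,0,0],[0,0,0],[0,0,0],[0,0,0],[0,0,0]],"fingers":[-1,-1,-1,-1,-1,-1]}'
python3 -m creep '{"slide":[[0,0,-0.004],[0,0,-0.008],[0,0,-0.011],[0,0,-0.011]],"twist":[[0,0,0],[0,0,0],[0,0,0],[0,0,0]],"fingers":[-1,-1,-1,-1]}'
```

```text
clock: 20.0
position: [0.5372, 0.2887, 0.0137]
ee_rot: [0.0, 0.591, 0.807, 0.0]
contact_force: [0.3, -0.1, -2.6]
width: 0.023
clock: 20.4
position: [0.5373, 0.2886, 0.0124]
ee_rot: [0.0, 0.591, 0.807, 0.0]
contact_force: [-1.0, 0.0, 1.6]
width: 0.0232
```

```bash
python3 -m creep '{"slide":[[0,0,0],[0,0,0],[0,0,0],[0,0,0],[0,0,0],[0,0,0]],"twist":[[0,0,0],[0,0,0],[0,0,0],[0,0,0],[0,0,0],[0,0,0]],"fingers":[-0.4,-0.2,0.1,0.4,0.4,0.4]}'
python3 -m creep '{"slide":[[0,0,0.03],[0,0,0.1],[0,0,0.3],[0,0,0.6],[0,0,0.9],[0,0,0.9],[0,0,0.9]],"twist":[[0,0,0],[0,0,0],[0,0,0],[0,0,0],[0,0,0],[0,0,0],[0,0,0]],"fingers":[0.4,0.4,0.4,0.4,0.4,0.4,0.4]}'
python3 -m creep '{"slide":[[-0.2,0,0],[-0.5,0,0],[-0.8,0,0],[-1,0,0],[-1,0,0]],"twist":[[0,0,0],[0,0,0],[0,0,0],[0,0,0],[0,0,0]],"fingers":[0.4,0.4,0.4,0.4,0.4]}'
python3 -m creep '{"slide":[[-0.2,0,0],[-0.5,0,0],[-0.8,-0.3,0],[-1,-0.5,0],[-1,-0.5,0],[-1,-0.5,0]],"twist":[[0,0,0],[0,0,0],[0,0,0],[0,0,0],[0,0,0],[0,0,0]],"fingers":[0.4,0.4,0.4,0.4,0.4,0.4]}'
python3 - <<'E'
from h import *
for n in('top','scene'):
    d=grab(n); cv2.imwrite('pics/%s_end.png'%n,d['img']); cc=cloud(d)
    inb=(cc[...,0]>.46)&(cc[...,0]<.62)&(cc[...,1]>.22)&(cc[...,1]<.44)
    for zl,zh in((.072,.095),(.024,.036)):
        m=(inb&(cc[...,2]>zl)&(cc[...,2]<zh)).astype(np.uint8); k,l,st,ce=cv2.connectedComponentsWithStats(m)
        for i in range(1,k):
            if st[i,4]>15: q=cc[l==i]; print(n,zl,st[i,4],rect(q[:,:2]),q.mean(0).round(4))
E
```

```text
clock: 21.0
position: [0.5372, 0.2886, 0.012]
ee_rot: [0.0, 0.591, 0.807, 0.0]
contact_force: [0.5, -1.2, -0.2]
width: 0.0598
clock: 21.7
position: [0.5381, 0.289, 0.1494]
ee_rot: [0.001, 0.591, 0.807, 0.002]
contact_force: [0.7, 0.2, -1.0]
width: 0.0601
clock: 22.2
position: [0.3811, 0.2872, 0.1455]
ee_rot: [-0.002, 0.59, 0.807, -0.003]
contact_force: [0.1, -0.2, 0.1]
width: 0.0594
clock: 22.8
position: [0.2364, 0.2128, 0.1466]
ee_rot: [0.0, 0.591, 0.806, -0.0]
contact_force: [1.5, 0.4, 0.5]
width: 0.0597
top 0.072 378 ('c', array([537.3, 289.7]), 'L', 48.8, 24.6, 'yaw', np.float32(-73.0)) [0.5363 0.2881 0.0846]
top 0.072 239 ('c', array([517.6, 382.2]), 'L', 30.7, 24.0, 'yaw', np.float32(89.2)) [0.5169 0.38   0.0842]
top 0.024 286 ('c', array([537.1, 289.2]), 'L', 71.6, 34.8, 'yaw', np.float32(-73.1)) [0.5329 0.2794 0.0327]
top 0.024 198 ('c', array([517.4, 381.5]), 'L', 47.8, 34.6, 'yaw', np.float32(87.9)) [0.5133 0.373  0.0325]
scene 0.072 129 ('c', array([519. , 380.1]), 'L', 30.4, 23.7, 'yaw', np.float32(-89.8)) [0.5214 0.3775 0.0812]
scene 0.072 201 ('c', array([539. , 286.6]), 'L', 47.1, 23.3, 'yaw', np.float32(-72.1)) [0.5412 0.2842 0.0823]
scene 0.024 147 ('c', array([519.3, 379.7]), 'L', 46.3, 33.1, 'yaw', np.float32(-89.6)) [0.5245 0.3737 0.0312]
scene 0.024 219 ('c', array([537.3, 288.1]), 'L', 75.6, 36.0, 'yaw', np.float32(-72.0)) [0.5465 0.2772 0.0313]
```

View pics/scene_end.png

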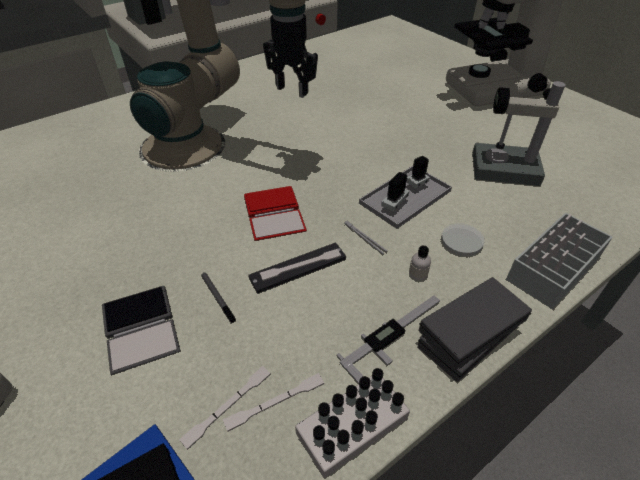

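View pics/top_end.png

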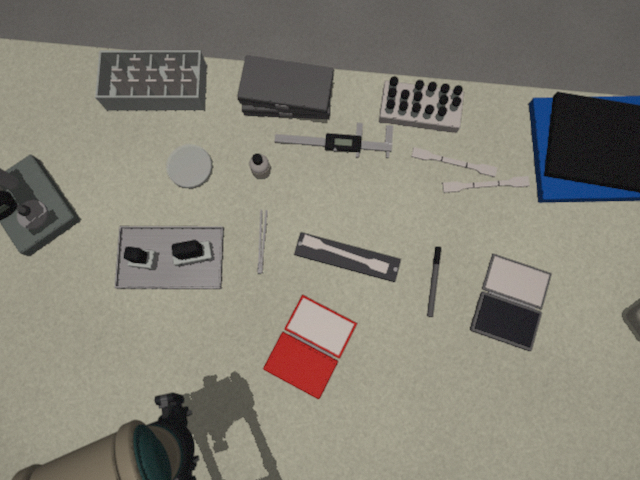

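```bash
python3 - <<'E'
from h import *
for n in('top','scene'):
    t,s,im=barfit(load(n),None,(.5668,.0036),76.4); cv2.imwrite('pics/fin_%s.png'%n,cv2.resize(im.T,None,fx=2,fy=4))
d=load('top'); crop(d,290,225,410,285,6,'pics/fin_bar.png')
E
```

```text
(no output)
```

View pics/fin_top.png

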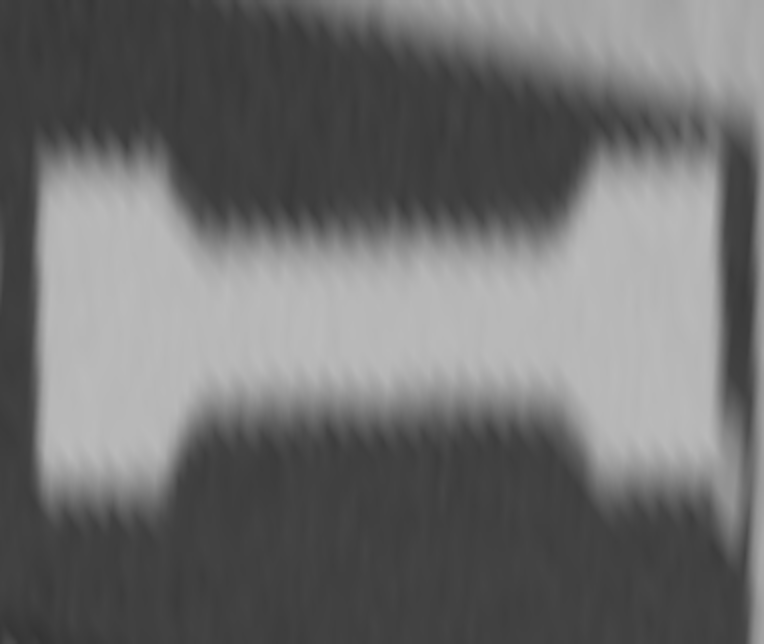

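View pics/fin_scene.png

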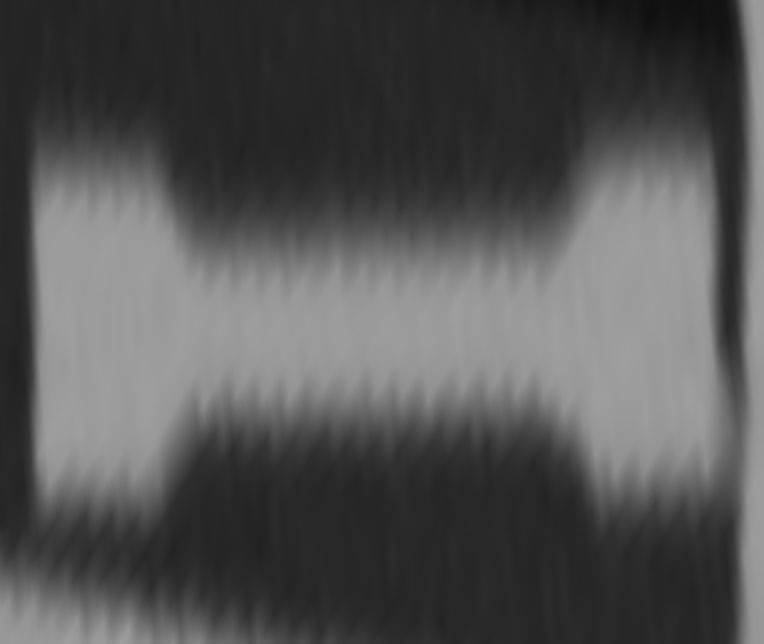

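```bash
python3 -c "
from rig import order
print(order.sign_off())"
```

```text
the job is handed in; nothing more can be done
None
```

I inked the long marker on the grey pad, stamped it on the bar, set it back upright in its old place in the tray and let go. The job was handed in after about 23 s of the 64 s allowed.

**Inking and stamping:** I pressed at about 10 N both times, which should push the blades in by about 3.5 mm. Each press was held for more than 0.5 s. The overlay just before stamping put the marker about 1 mm off along the bar and about 1° off square. The edge fits gave about 2 mm across the bar.

**After the lift and at the end:**
- **Bar:** it sits at the same image position in both cameras, so it did not move visibly.
- **Long marker:** it is within about 1 mm of where it started, at the same height and upright.
- **Short marker and other things:** the short marker measures within 2 mm of its starting position. The other things look unmoved in the pictures. The gripper is clear of everything.

**What disagreed or could not be checked:**
- **Telemetry height:** the TCP height reads about 36 mm lower than where the cameras show the fingertips. I set the grasp height by the images and the presses by the measured force.
- **Camera agreement:** the two cameras differ by 1–2 mm along the bar, within their calibration. The five-point fit on the marker put it 2 mm along, so I shifted 1 mm before pressing.
- **Marks:** no new dark marks show on the bar in the final pictures. The stamping therefore rests on the force and the position, not on a visible mark.
- **Sideways force:** about 2 N showed during both presses. It caused no visible slip.

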